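Hang a charged handheld radio by its belt clip between its neighbours

ROBOT

A 6-joint arm with a two-finger parallel gripper is mounted at the origin on the work surface. World frame = base frame: x ahead of the robot, y to its left, z up, the work surface at z = 0. Lengths are in m, angles in rad, forces in N, time in s.
With the tool pointing down it reaches from about 0.25 to 0.725 m from the base axis. Payload 4 kg.
Tool frame: the origin (TCP) lies midway between the tips of the shut fingers; the grasp point (between the pads) lies 19 mm behind it (bot.grasp_offset is the distance from the TCP to the grasp point, in m); z points along the fingers, y is the direction in which the jaws open and shut (so a half turn about z gives the same grasp; the last joint's range is limited). The gripper opens to 85 mm and grips with 20 to 120 N. Pads are 22 mm wide; open, the fingers measure 114 mm over their backs; the gripper's body (76 mm by 85 mm) begins 54 mm behind the grasp point. The pads swing forward as they close: fully open they stand 13 mm farther back than shut.
Start: joints at [1.313, 0.241, 0.005, 1.335, 0, 1.571], TCP at [0.127, 0.483, 0.231] pointing down, gripper open.
Joint ranges: [-2.72, 2.72], [-1.05, 1.87], [-1.09, 1.28], [-1.99, 2.15], [-1.42, 1.44], [-3.14, 3.14]. Speed limits (rad/s): [2.79, 2.79, 3.14, 3.14, 3.14, 3.14].

INTERFACE

Orientations are given as a unit quaternion [x, y, z, w].
In Python, from workcell import sensors, optics, bot gives the robot as it stands.
- The arm moves only by the tool apply_moves, never from a script. Its argument "plan" is one flat list of numbers, 6 for each row, row after row: the shift along the tool's x, y, z in m, then the turn, a rotation vector about the tool's x, y, z in rad. In form: [tx, ty, tz, ax, ay, az, tx, ty, tz, ax, ay, az, ...]. A call has 1 to 12 rows; each row is the pose to reach, as a shift and turn from the pose commanded when the call began, along the tool's axes at that moment; what a row does not reach only later rows make up. A row lasts 1/12 s, in which the tool goes at most 41.7 mm and 7.16 degrees, less where a joint would pass 70% of its speed; a pose out of reach is approached as far as the arm can. A call with a gripper value outside its range is refused whole. "grip" is the finger opening in m, from 0 to 0.0854, set as the call begins (left out, the last holds). The fingers move at their own pace and stop on an object; the grip force is fixed at half the most. Time passes only in rows, so rows that repeat a pose let the fingers close. It gives the time, the measured TCP pose, the force and the opening at its end, in the units of the state.
- sensors.get_obs(): the state, without advancing time (a new reading comes with each control period).
- optics.camera(name): name is "scene" or "top"; returns a dict with "pixels" (480x640x3 uint8, red, green, blue), "fx", "fy", "cx", "cy" (pixels), "k1" (the pictures are not rectified: a ray, as slopes to the right and down, at radius r is drawn at 1 + k1 r^2 times it, then the intrinsics apply), "pose" (4x4, takes a point from camera to world coordinates). Camera axes: x right, y up, looking along -z (the intrinsics and any distortion apply to the point x, -y, -z); pixel columns grow to the right and rows downward; lengths in m; the calibration is good to about 2 mm. A picture is of the moment at which its call begins. There is no depth.
- bot.job_done(): hands the job in, once; it reports no verdict.
The state is a dict: "clock": time; "joint_pos": joint angles; "joint_vel": joint speeds; "tau": joint torques, N m; "eef_pos": TCP position; "tool_rot": TCP orientation; "ft_force": force on the tool from outside, world axes, zero at the start; "ft_torque": the same for the moment, N m; "grip_width": finger opening in m.
Only numpy, scipy, OpenCV 4.12 (cv2) and the standard library are available. Lean on these libraries where they do the work, as an engineer would, in place of code of your own. Each camera call takes 0.05 s, during which the arm holds its last target.

TASK

Take the charged handheld radio out of the desk charger and hang it on the steel rail by the sprung belt clip on its back, in the narrow gap between the other handheld and the red lamp: lower it down the robot's side of the rail so that the strip runs up between clip and radio, and press it gently down until the clip snaps shut under the strip and the radio is fully home. Do not force it against the rail, do not push or lift the two neighbours out of their places, leave the screwdriver alone, and let go of the radio so that it hangs by itself.

Things in the scene. Friction and masses are not known exactly. Their poses are not given: they have to be found in the camera images.
- radio: Black handheld radio with an orange band, the one standing in the charger. Body 32 mm deep (x) x 56 wide (y) x 124 tall, flat parallel faces, 0.2 to 0.3 kg. Origin: centre of its underside; z up, face to its -x, back at x = +16 mm. Its belt clip (see radio_back) takes 3 to 12 N to push onto the rail; home, it stops hard: 5 to 10 N there is enough, over about 20 N is forcing.
- radio_top (a point): Centre of the flat top of the radio's body, 124 mm above its underside. On the top stand a stub aerial (11 mm thick, 26 high, at y = +19 mm) and a knob (13 mm thick, 10 high, at y = -17 mm). The upper 38 mm of the face and back are clear to be gripped front to back, also when it hangs.
- radio_back (a point): Middle of the radio's back. On it a black root block, 34 mm wide, 7 thick, 6 high, carries a steel clip 28 mm wide that runs down 40 mm from the root's underside. Gap from back to clip: 6 mm at the lip, 1.5 at a ridge 27 mm below the root, else 5. The root is screwed on at a height that differs from set to set, underside 60 to 78 mm above the radio's: not measured, to be seen or felt.
- radio_clip (a joint): Opening of the clip (rad) about its root, sprung shut with about 4 N at the ridge. 0 shut, also when off the rail; passes 0.035 about 28 mm before home (most push), then about 0.08 with little push while the ridge slides on the strip; 2 to 3 mm before home the ridge snaps under the strip's lower edge (below 0.03) and push turns to slight pull; home: root on the strip's top edge.
- rail: Steel strip on edge, 4 mm thick (x), 290 long (y), 24 high, rounded edges, ends on the stand's posts. Origin: middle of its top edge, 112 to 132 mm above the work surface; y along it, z up, x away from the robot's side, where things hang. Robot-side face at x = -2 mm: a radio with its back flat on it has its origin at x = -18 mm and, home, 60 to 78 mm below the top edge. Fixed.
- stand: Grey stand of the rail: two posts 12 x 14 mm, 142 high, 276 apart along y, each on a foot plate 110 x 40 x 6 mm. Origin on the work surface below the middle of the rail; axes as the rail's. Fixed.
- charger: Low black desk charger, 64 mm (x) x 78 (y), fixed, with an open pocket 36 x 60 mm in its middle, floor 10 mm and rim 26 mm above the work surface. The radio stands loosely in it, facing as the charger does. Origin: centre of its underside, on the work surface; z up.
- handheld2: Second handheld, olive with a yellow band, same body as the radio (56 mm wide along the rail, 124 tall, aerial 26 above that). It hangs loose on the rail by a rigid open hook, on one side of the gap; it slides or lifts off when pushed. Origin: centre of its underside, 74 mm below the rail's top edge; axes as the rail's.
- lamp: Red hand lamp 32 mm deep, 52 wide along the rail, 94 tall, with a round black head, hanging loose on the rail by a rigid open hook on the other side of the gap. Origin: on its middle line, 5 mm below its underside and 74 mm below the rail's top edge; axes as the rail's. The gap between lamp and second handheld is 61 to 65 mm wide.
- screwdriver: Red-handled screwdriver, 170 mm long, lying on the work surface between the robot's base and the rail and charger, to be left alone. Origin: under its middle.
Mind the look-alikes: they are no part of the job. Leave any blue or pink look-alike of the radio alone.

How it is judged:
On the way, in this order (a step that is already met when the one before it is completed fails the run):
1. the radio is lifted clear out of the charger's pocket (z of radio in the frame of charger above 0.04 m), for 0.1 s.
2. the strip is between the clip and the radio's back and has sprung the clip open (over 0.04 rad) (value of joint radio_clip above 0.04 rad and z of radio in the frame of rail below -0.02 m and x of radio in the frame of rail between -0.024 and -0.012 m), for 0.1 s.
At the end, for the whole second after the job is handed in: The radio, let go and at rest, hangs on the robot's side of the rail with its clip snapped shut under the strip (below 0.03 rad), upright and square to the rail within 0.1 rad, under 80 mm from lamp and second handheld (centres); those two are within 8 mm of where they hung (z of radio in the frame of rail between -0.081 and -0.057 m and x of radio in the frame of rail between -0.025 and -0.011 m and contact force between radio and rail above 1 N and value of joint radio_clip below 0.03 rad and angle between radio's own z axis and vertical below 0.1 rad and angle between the x axis of radio and the x axis of rail, either way round below 0.1 rad and horizontal distance between radio and handheld2 below 0.08 m and horizontal distance between radio and lamp below 0.08 m and distance of each of handheld2, lamp from where it was at the start of the episode below 0.008 m and linear speed of radio below 0.01 m/s); the robot touches nothing.
It fails at once if the rail is forced: the contacts between radio and rail, the clip's own pinch of some 15 N included, sum to over 36 N (contact force between radio and rail above 36 N).
It fails at once if a hanging neighbour is pushed along, lifted or knocked (moved over 8 mm) (distance of any of handheld2, lamp from where it was at the start of the episode above 0.008 m).
It fails at once if the screwdriver is moved over 20 mm (distance of screwdriver from where it was at the start of the episode above 0.02 m).
It also fails if it takes over 67 s, if anything falls off the work surface, if the arm or the gripper's body presses on something with over 40 N, if the wrist force passes 120 N, or if a joint passes its speed limit or range.

## Working session

There is one attempt and no reset: what is moved stays moved. The work goes in short steps, Python scripts to look and compute and a tool call to move; the robot and the scene stay as the last step left them, time stands still between calls to the robot, and variables do not carry over. Pictures are saved under pics/ and viewed, and the job is handed in when it is done.

Besides the shell and the picture viewer there is one more tool, called as name(argument=value, ...) on one line, values as JSON. apply_moves: Moves the arm, as the interface text tells. Its arguments: {"type":"object","properties":{"plan":{"type":"array","items":{"type":"number"}},"grip":{"type":"number"}},"required":["plan"]}

```bash
ls; mkdir -p pics; python3 - <<'E'
from workcell import sensors, optics, bot
import cv2,numpy as np
o=sensors.get_obs()
for k,v in o.items(): print(k,np.round(v,4))
for n in("scene","top"):
    c=optics.camera(n); cv2.imwrite(f"pics/{n}0.png",c["pixels"][:,:,::-1])
    print(n,c["fx"],c["fy"],c["cx"],c["cy"],c["k1"]);print(np.round(c["pose"],4))
print(bot.grasp_offset)
E
```

```text
pics
clock 0.0
joint_pos [ 1.313   0.2414  0.0037  1.3352 -0.      1.5708]
joint_vel [ 0.0018 -0.0011  0.0018 -0.0002 -0.0002 -0.0011]
tau [ 0.00000e+00 -3.72319e+01  2.52407e+01  1.69000e-02  1.00000e-04
 -0.00000e+00]
eef_pos [0.1273 0.4829 0.2304]
tool_rot [ 1.285e-01  9.917e-01 -1.000e-03 -1.000e-04]
ft_force [ 0.7706  0.7225 -0.0481]
ft_torque [-0.0512  0.0342  0.0161]
grip_width 0.0854
scene 624.2656301622546 624.2656301622546 315.8700902367706 239.2959627913772 -0.03505966599622629
[[ 0.7156 -0.4004  0.5724  1.0873]
 [ 0.6985  0.4145 -0.5833 -0.6302]
 [-0.0037  0.8172  0.5763  0.6991]
 [ 0.      0.      0.      1.    ]]
top 543.7302337343397 543.7302337343397 320.4358514804792 239.80593104014326 -0.12523462124553106
[[ 0.0195  0.9923 -0.1222  0.4135]
 [-0.9996  0.0215  0.0155  0.0077]
 [ 0.0181  0.1218  0.9924  0.929 ]
 [ 0.      0.      0.      1.    ]]
0.0187
```

View pics/scene0.png

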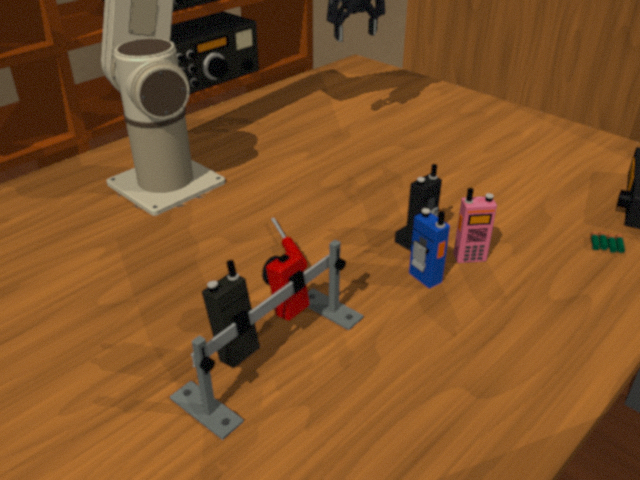

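View pics/top0.png

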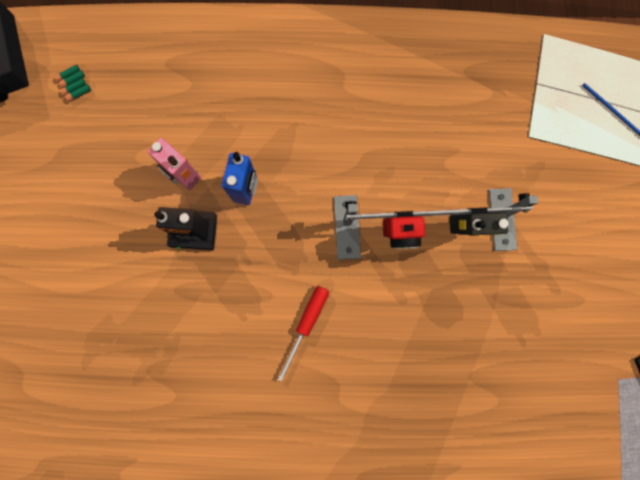

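The scene view shows the rail with the olive handheld at (230,315) and the lamp at (288,285). The radio in its charger is at about (424,210), partly behind the blue look-alike. In the top view the radio is at (180,222) and the gap is at about (437,222). I'll zoom in next.

```bash
cat > h.py <<'E'
import cv2,numpy as np
from workcell import sensors, optics, bot
def ray(c,u,v):
    xd=(u-c["cx"])/c["fx"];yd=(v-c["cy"])/c["fy"]
    x,y=xd,yd
    for _ in range(30):
        s=1+c["k1"]*(x*x+y*y);x,y=xd/s,yd/s
    d=c["pose"][:3,:3]@np.array([x,-y,-1.]);return c["pose"][:3,3],d/np.linalg.norm(d)
def atz(c,u,v,z):
    o,d=ray(c,u,v);return o+d*(z-o[2])/d[2]
def proj(c,p):
    q=c["pose"][:3,:3].T@(np.asarray(p,float)-c["pose"][:3,3]);x,y=q[0]/-q[2],-q[1]/-q[2]
    s=1+c["k1"]*(x*x+y*y);return np.array([c["cx"]+c["fx"]*x*s,c["cy"]+c["fy"]*y*s])
def two(c1,p1,c2,p2):
    o1,d1=ray(c1,*p1);o2,d2=ray(c2,*p2)
    t=np.linalg.lstsq(np.c_[d1,-d2],o2-o1,rcond=None)[0]
    a=o1+t[0]*d1;b=o2+t[1]*d2
    return (a+b)/2,np.linalg.norm(a-b)
def crop(c,x0,y0,x1,y1,k,fn):
    im=c["pixels"][y0:y1,x0:x1,::-1]
    im=cv2.resize(im,None,fx=k,fy=k,interpolation=cv2.INTER_CUBIC)
    im=np.clip(255*(im/255.)**0.6,0,255).astype(np.uint8)
    step=10
    for x in range((x0+step-1)//step*step,x1,step):
        X=int((x-x0+.5)*k);cv2.line(im,(X,0),(X,6),(255,255,255),1)
        if x%20==0:cv2.putText(im,str(x),(X-10,18),0,.4,(255,255,0),1)
    for y in range((y0+step-1)//step*step,y1,step):
        Y=int((y-y0+.5)*k);cv2.line(im,(0,Y),(6,Y),(255,255,255),1)
        if y%20==0:cv2.putText(im,str(y),(8,Y+4),0,.4,(255,255,0),1)
    cv2.imwrite(fn,im)
E
python3 - <<'E'
from h import *
c=optics.camera("top"); crop(c,130,130,270,260,5,"pics/t1.png"); crop(c,320,180,550,270,3.4,"pics/t2.png")
c=optics.camera("scene"); crop(c,380,150,510,300,4,"pics/s1.png"); crop(c,160,210,380,440,2.6,"pics/s2.png")
E
```

```text
(no output)
```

View pics/t1.png

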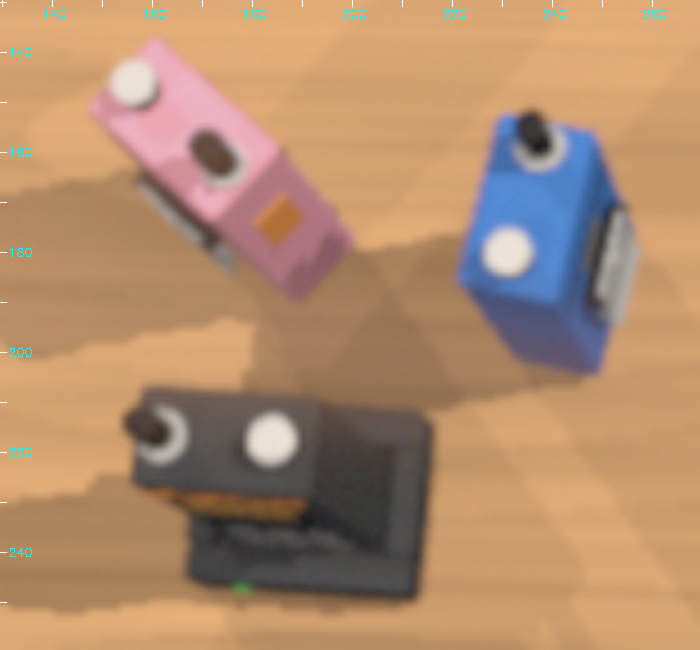

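View pics/t2.png

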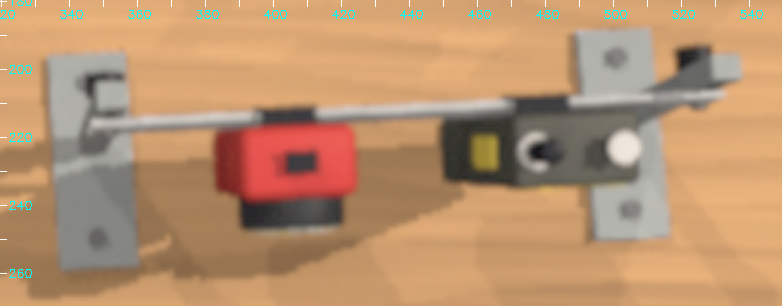

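View pics/s1.png

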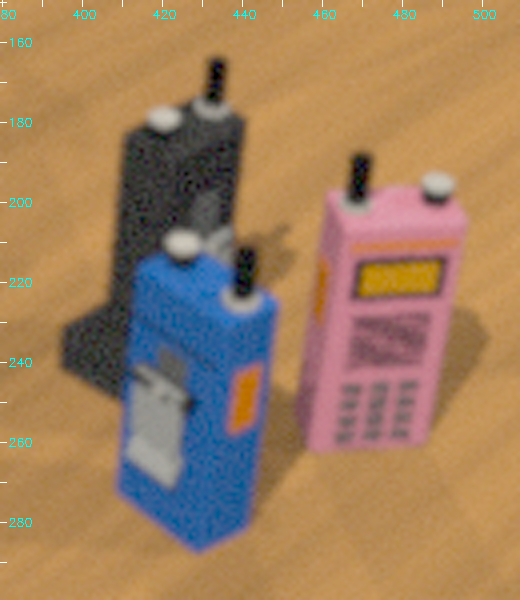

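View pics/s2.png

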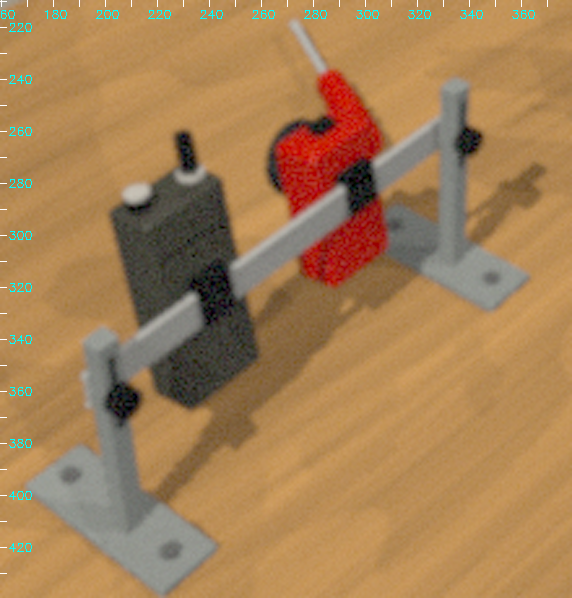

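```bash
python3 - <<'E'
from h import *
np.set_printoptions(precision=4,suppress=True)
T=optics.camera("top");S=optics.camera("scene")
h=cv2.cvtColor(T["pixels"],cv2.COLOR_RGB2HSV).astype(int)
print("top")
pts=[]
for u in list(range(368,392,4))+list(range(428,460,4)):
    col=h[205:222,u]; m=(col[:,1]<75)
    r=np.where(m)[0]+205; print(u,r.min() if len(r) else None,r.max() if len(r) else None, end='; ')
    if len(r): pts.append((u,r.min(),r.max()))
hs=cv2.cvtColor(S["pixels"],cv2.COLOR_RGB2HSV).astype(int)
print("\nscene")
for u in list(range(215,230,4))+list(range(252,280,4))+list(range(308,326,4)):
    m=(hs[:,u,1]<75)&(np.arange(480)>240)&(np.arange(480)<375)
    r=np.where(m)[0]
    print(u,[(int(g[0]),int(g[-1])) for g in np.split(r,np.where(np.diff(r)>1)[0]+1) if len(g)>3],end='; ')
E
```

```text
top
368 214 217; 372 214 217; 376 214 216; 380 214 216; 384 213 216; 388 213 216; 428 211 214; 432 211 214; 436 211 214; 440 211 213; 444 211 213; 448 210 213; 452 210 221; 456 210 221; 
scene
215 [(281, 288), (307, 313), (319, 322), (325, 328), (330, 350)]; 219 [(301, 304), (330, 349)]; 223 [(280, 287), (289, 293), (313, 319), (321, 324), (328, 355)]; 227 [(275, 280), (282, 291), (325, 345)]; 252 [(309, 325), (336, 339)]; 256 [(307, 320), (339, 349)]; 260 [(304, 317)]; 264 [(301, 314)]; 268 [(298, 311)]; 272 [(295, 308)]; 276 [(293, 305)]; 308 [(269, 281)]; 312 [(266, 278), (289, 309)]; 316 [(264, 275), (290, 311)]; 320 [(261, 272), (293, 313)]; 324 [(258, 269), (295, 315)];
```

```bash
python3 - <<'E'
from h import *
np.set_printoptions(precision=4,suppress=True)
T=optics.camera("top");S=optics.camera("scene")
tu=np.array([368,372,376,380,384,388,428,432,436,440,444,448]);tv=np.array([215.5,215.5,215,215,214.5,214.5,212.5,212.5,212.5,212,212,211.5])
su=np.array([252,256,260,264,268,272,276,308,312,316,320,324]);sv=np.array([309,307,304,301,298,295,293,269,266,264,261,258])-.5
sb=np.array([325,320,317,314,311,308,305,281,278,275,272,269])+.5
pt=np.polyfit(tu,tv,1);ps=np.polyfit(su,sv,1);pb=np.polyfit(su[1:],sb[1:],1)
print(pt,np.polyval(pt,tu)-tv)
def plane(c,p,u1,u2):
    o,a=ray(c,u1,np.polyval(p,u1));_,b=ray(c,u2,np.polyval(p,u2));n=np.cross(a,b);n/=np.linalg.norm(n);return n,n@o
for nm,p in(("top edge",ps),("bottom",pb)):
    n1,d1=plane(T,pt,370,446);n2,d2=plane(S,p,256,322)
    dr=np.cross(n1,n2);dr/=np.linalg.norm(dr)
    pts=[np.linalg.solve(np.array([n1,n2,[0,1,0]]),[d1,d2,y]) for y in(-.3,-.18,-.03)]
    print(nm,dr,np.arctan2(-dr[0],dr[1]),pts)
for z in(.112,.117,.122,.127,.132):
    a=atz(T,370,np.polyval(pt,370),z);b=atz(T,446,np.polyval(pt,446),z)
    d=a-b; print(z,a,b,"yaw",np.arctan2(-d[0],d[1]))
    print("  scene proj dv",[ (lambda q: q[1]-np.polyval(ps,q[0]))(proj(S,x)) for x in(a,b)])
E
```

```text
[ -0.0475 232.9777] [-0.0153 -0.2054  0.1045 -0.0857  0.2242  0.034   0.1326 -0.0575 -0.2477
  0.0622 -0.1279  0.1819]
top edge [ 0.0716 -0.9974  0.0036] -3.069946379421032 [array([ 0.5684, -0.3   ,  0.117 ]), array([ 0.5597, -0.18  ,  0.1166]), array([ 0.549 , -0.03  ,  0.1161])]
bottom [ 0.0731 -0.9973 -0.0059] -3.06840380968486 [array([ 0.572 , -0.3   ,  0.0949]), array([ 0.5632, -0.18  ,  0.0956]), array([ 0.5522, -0.03  ,  0.0965])]
0.112 [ 0.5533 -0.0801  0.112 ] [ 0.5618 -0.1978  0.112 ] yaw 0.07223549732060813
  scene proj dv [np.float64(2.613972489453488), np.float64(3.112651450786757)]
0.117 [ 0.5524 -0.0795  0.117 ] [ 0.5609 -0.1965  0.117 ] yaw 0.07223549732060859
  scene proj dv [np.float64(-0.4627727913151034), np.float64(-0.21670967835029842)]
0.122 [ 0.5516 -0.079   0.122 ] [ 0.56   -0.1953  0.122 ] yaw 0.07223549732060806
  scene proj dv [np.float64(-3.5529393899786896), np.float64(-3.5585748442165936)]
0.127 [ 0.5507 -0.0785  0.127 ] [ 0.5591 -0.194   0.127 ] yaw 0.0722354973206085
  scene proj dv [np.float64(-6.656600402759295), np.float64(-6.9129937839027775)]
0.132 [ 0.5498 -0.0779  0.132 ] [ 0.5582 -0.1928  0.132 ] yaw 0.07223549732060798
  scene proj dv [np.float64(-9.77382930736104), np.float64(-10.280016305605898)]
```

```bash
python3 - <<'E'
from h import *
np.set_printoptions(precision=4,suppress=True)
T=optics.camera("top");S=optics.camera("scene")
p=T["pixels"].astype(int);h=cv2.cvtColor(T["pixels"],cv2.COLOR_RGB2HSV).astype(int)
print("lamp red rows")
for v in range(215,242,2):
    m=(p[v,370:440,0]>100)&(p[v,370:440,1]<75)
    r=np.where(m)[0]+370; print(v,(r.min(),r.max()) if len(r) else None,end=' ')
print("\nhandheld2: R-B per row (wood high)")
for v in range(216,236,3):
    print(v,440,p[v,440:512].max(axis=1))
print("rail row hook dark")
for v in (212,213): print(p[v,390:500,0])
g=lambda u,v,z:atz(T,u,v,z)
E
```

```text
lamp red rows
215 None 217 (np.int64(392), np.int64(422)) 219 (np.int64(383), np.int64(423)) 221 (np.int64(390), np.int64(424)) 223 (np.int64(382), np.int64(424)) 225 (np.int64(382), np.int64(439)) 227 (np.int64(381), np.int64(439)) 229 (np.int64(380), np.int64(426)) 231 (np.int64(381), np.int64(426)) 233 (np.int64(382), np.int64(433)) 235 (np.int64(382), np.int64(439)) 237 (np.int64(384), np.int64(438)) 239 (np.int64(389), np.int64(422)) 241 (np.int64(389), np.int64(422)) 
handheld2: R-B per row (wood high)
216 440 [171 171 172 172 172 172 172 165 141 103  56  27  23  23  23  22  20  18
  18  19  20  21  20  22  21  19  22  21  21  22  26  38  52  59  61  62
  62  63  63  64  63  62  62  62  62  63  63  64  66  67  69  69  69  70
  70  70  71  70  71  72  72  72  72  72  71  71  68  62  76  95 115 130]
219 440 [169 169 169 169 169 169 170 163 122  74  35  21  21  20  21  21  19  17
  27  40  48  50  50  51  53  48  29  21  20  21  23  37  50  65  89 121
 145 152 144 122  90  64  57  57  58  59  59  61  62  65  64  65  65  65
  64  64  65  63  61  73 112 154 182 195 196 182 150 122 1
[... 1735 characters left out ...]
168 163 161 159 157 152
 149 147 145 142 140 139 137 135 134 134 133 133 132 130 124 118 114 112
 108 101  96  92  88  83  75  67  58  42  28  26  28  27  28  28  28  29
  29  29  30  29  29  29  33  40  48  51  51  50  49  49  50  51  50  49
  47  47]
[179 178 173 160 130 101  80  46  29  27  28  28  27  26  27  26  26  25
  25  25  25  35  70 120 150 158 157 156 154 150 146 145 143 139 136 133
 131 130 133 134 134 132 131 130 130 130 129 128 123 117 115 113 110 106
 105 104 102 101  99  97  91  87  86  86  86  86  85  83  80  76  72  70
  67  63  60  59  56  54  49  46  43  35  31  32  34  36  37  38  37  38
  39  39  40  39  40  41  42  44  46  48  49  50  50  51  52  53  54  55
  54  56]
```

```bash
python3 - <<'E'
from h import *
T=optics.camera("top")
crop(T,375,195,515,260,5.6,"pics/t3.png")
S=optics.camera("scene"); crop(S,200,220,330,370,4,"pics/s3.png")
E
```

```text
(no output)
```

View pics/t3.png

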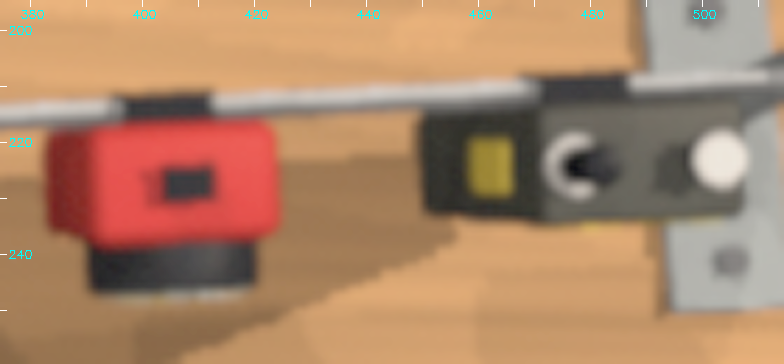

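View pics/s3.png

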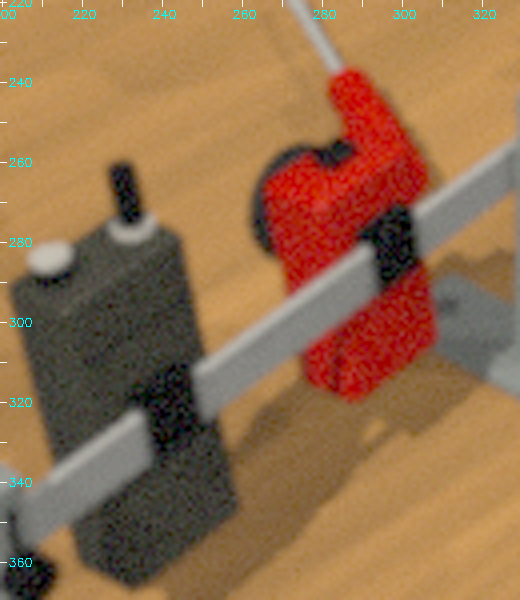

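```bash
python3 - <<'E'
from h import *
np.set_printoptions(precision=4,suppress=True)
T=optics.camera("top")
zr=.1165; ps=.072; R0=np.array([0.5525-0.072*(-.06),-.14]) # arbitrary point on rail
R0=np.array([0.5525+.072*.06,-.14])
ex=np.array([np.cos(ps),np.sin(ps)]);ey=np.array([-np.sin(ps),np.cos(ps)])
def rf(p):d=p[:2]-R0;return np.array([d@ex,d@ey])
for nm,u,v,z in [("lamp -y top",424,228,zr+.025),("lamp +y top",391.3,228,zr+.025),("lamp +y bottom",382.5,226,zr-.069),("hookL +y",394.5,213,zr),("hookL -y",412.5,212.5,zr),
 ("hh2 +y top",471.3,231,zr+.05),("hh2 +y bot",449.8,222,zr-.074),("hh2 -y top",507,231,zr+.05),("hook2 +y",469.5,210,zr),("hook2 -y",486.5,209,zr),("lampfront top",408,238,zr+.025),("hh2 front top",490,234,zr+.05)]:
    p=atz(T,u,v,z);print(nm,p,rf(p))
E
```

```text
lamp -y top [ 0.5313 -0.1571  0.1415] [-0.0267 -0.0152]
lamp +y top [ 0.5302 -0.1085  0.1415] [-0.0243  0.0333]
lamp +y bottom [ 0.5471 -0.1078  0.0475] [-0.0074  0.0328]
hookL +y [ 0.5571 -0.117   0.1165] [0.0019 0.0229]
hookL -y [ 0.5585 -0.1447  0.1165] [ 0.0014 -0.0048]
hh2 +y top [ 0.5248 -0.2209  0.1665] [-0.0377 -0.0783]
hh2 +y bot [ 0.5572 -0.2215  0.0425] [-0.0054 -0.0814]
hh2 -y top [ 0.5261 -0.274   0.1665] [-0.0403 -0.1314]
hook2 +y [ 0.5647 -0.2336  0.1165] [ 0.0011 -0.0939]
hook2 -y [ 0.567  -0.2605  0.1165] [ 0.0015 -0.121 ]
lampfront top [ 0.5159 -0.1332  0.1415] [-0.0403  0.0097]
hh2 front top [ 0.5211 -0.2485  0.1665] [-0.0434 -0.1056]
```

```bash
python3 - <<'E'
from h import *
np.set_printoptions(precision=4,suppress=True,linewidth=150)
T=optics.camera("top");p=T["pixels"].astype(int);S=optics.camera("scene")
g=p.max(axis=2)
print("rows 203-235 at columns")
for u in (160,165,170,175,180,185,190): print(u,g[203:240,u])
print("cols 150-200 at rows")
for v in (210,213,222,225): print(v,g[v,150:200])
# white discs
h=cv2.cvtColor(T["pixels"],cv2.COLOR_RGB2HSV)
m=((h[...,1]<50)&(h[...,2]>120)).astype(np.uint8);m[:200]=0;m[235:]=0;m[:,:150]=0;m[:,200:]=0
n,l,st,ce=cv2.connectedComponentsWithStats(m)
for i in range(1,n):
    if st[i,4]>5: print(st[i],ce[i])
E
```

```text
rows 203-235 at columns
160 [199 192 184 160 108  72  64  62  62  58  45  39  34  29  24  29  69 116 122  85  49  41  38  34  51  93 120 130 131 132 134 134 133 132 134 137 140]
165 [198 191 183 163 121  78  62  61  69 100 135 151 148 142 144 154 151 123  79  47  37  36  36  32  39  59  60  54  78 111 128 131 130 128 130 135 138]
170 [201 198 190 177 147  93  64  60  58  55  54  53  51  50  49  48  45  42  41  40  38  38  37  34  33  55  90  92  70  46  24  23  28  29  27  25  28]
175 [200 197 190 177 149 100  68  62  60  58  56  54  52  50  48  44  44  43  42  41  41  41  41  40  35  44  70  75  70  55  28  15  19  20  19  19  22]
180 [154 139 129 119 106  86  68  62  61  60  71 105 146 177 193 196 187 155 101  53  34  36  39  40  36  34  48  70  73  58  36  18  24  34  33  28  23]
185 [131 127 124 120 113  96  72  63  63  95 160 207 219 221 221 221 220 214 183 124  62  39  39  40  39  35  50  82  80  67  49  25  21  34  35  29  23]
190 [117 112 109 107 103  91  74  63  59  57  55  53  52  52  51  48  43  41  39  39  39  38  38  37  37  34  38  56  51  28  15  11  11  18  29  32  27
[... 234 characters left out ...]
[192 193 191 177 122  65  43  40  40  41  45  63  96 129 149 135  96  63  53  53  54  54  55  56  56  56  55  56  56  58  71  98 125 155 167 160 138
  96  64  55  55  55  53  50  47  45  46  48  50  51]
222 [198 197 196 196 195 177 114  56  49  64  85 100 100  85  65  47  39  36  38  39  40  41  42  43  42  41  38  35  33  34  53  88 120 136 141 124  99
  65  40  39  39  38  34  28  27  27  27  27  28  27]
225 [149 146 145 146 144 130  78  43  40  39  38  39  37  36  37  36  36  36  36  36  37  36  38  40  41  41  40  41  39  40  39  39  40  40  40  39  39
  38  37  37  38  35  31  25  23  25  24  24  22  24]
[160 212   7  10  28] [164.     217.0357]
[180 213   9  10  74] [183.9054 217.2973]
```

```bash
python3 - <<'E'
from h import *
np.set_printoptions(precision=4,suppress=True,linewidth=150)
T=optics.camera("top");S=optics.camera("scene");z=.134
bl=atz(T,165,207,z);br=atz(T,187,208.6,z);fl=atz(T,165,227.2,z);fr=atz(T,188,229.2,z)
print("back",bl,br,np.arctan2((br-bl)[0],-(br-bl)[1])*-1,"front",fl,fr)
l=atz(T,156.2,218,z);r=atz(T,192.7,218,z);print("left",l,"right",r,np.linalg.norm(l-r))
k=atz(T,184,217.4,.144);print("knob",k); a=atz(T,162.5,217,.136);print("aerial",a)
# charger outer: bottom edge 
for u,v in((168,246.5),(212,249.2),(216,214),(197,212)): print(atz(T,u,v,.026))
c=atz(T,174.6,218,z); print("centre",c)
for q in ((0,0,.134),): print(proj(S,c))
E
```

```text
back [0.5557 0.2282 0.134 ] [0.5539 0.1948 0.134 ] 0.05383833155631244 front [0.5252 0.2265 0.134 ] [0.5229 0.1917 0.134 ]
left [0.5388 0.2406 0.134 ] right [0.5399 0.1855 0.134 ] 0.05506885415648624
knob [0.5389 0.1962 0.144 ]
aerial [0.5401 0.2306 0.136 ]
[0.5078 0.2493 0.026 ]
[0.5049 0.1746 0.026 ]
[0.5647 0.1704 0.026 ]
[0.5674 0.2029 0.026 ]
centre [0.5393 0.2128 0.134 ]
[425.4478 180.3392]
```

```bash
cat >> h.py <<'E'
from scipy.spatial.transform import Rotation as Ro
def down(az): # tool z down, tool y at azimuth az
    y=np.array([np.cos(az),np.sin(az),0]);zz=np.array([0,0,-1.]);x=np.cross(y,zz)
    return Ro.from_matrix(np.c_[x,y,zz])
def row(p,az,cur=None):
    o=sensors.get_obs();q=Ro.from_quat(o["tool_rot"]);P=np.array(o["eef_pos"])
    if cur is not None: P=np.array(cur[0]);q=down(cur[1])
    return np.r_[q.inv().apply(np.array(p)-P),(q.inv()*down(az)).as_rotvec()]
E
python3 - <<'E'
from h import *
np.set_printoptions(precision=4,suppress=True,linewidth=150)
print(row([.5393,.2128,.24],-.05))
S=optics.camera("scene")
ey=np.array([.05,.999]);
for s,z in((-.017,.144),(.019,.137),(.019,.160)): print(proj(S,[.5393+s*.05,.2128+s,z]))
E
```

```text
[-0.4672 -0.1567 -0.0087  0.     -0.      1.363 ]
[419.9605 178.6995]
[432.208  175.3553]
[433.5099 164.2172]
```

apply_moves(plan=[-0.02,-0.007,0,0,0,0.06,-0.06,-0.02,0,0,0,0.17,-0.1,-0.034,0,0,0,0.29,-0.14,-0.047,0,0,0,0.41,-0.18,-0.06,0,0,0,0.53,-0.22,-0.074,0,0,0,0.64,-0.26,-0.087,0,0,0,0.76,-0.3,-0.1,0,0,0,0.88,-0.34,-0.114,0,0,0,0.99,-0.38,-0.127,0,0,0,1.11,-0.415,-0.139,0,0,0,1.21,-0.44,-0.148,0,0,0,1.29], grip=0.056)

```text
clock: 1.9
eef_pos: [0.5182, 0.2256, 0.2311]
tool_rot: [0.702, 0.713, 0.0, 0.001]
ft_force: [-0.3, 0.7, 0.4]
grip_width: 0.0558
```

```bash
python3 - <<'E'
from h import *
np.set_printoptions(precision=4,suppress=True,linewidth=150)
print(row([.5393,.2128,.24],-.05),sensors.get_obs()["grip_width"])
E
```

```text
[-0.0132  0.021  -0.0088  0.0013  0.0004  0.0655] 0.055814097483787406
```

apply_moves(plan=[-0.007,0.012,0,0,0,0.04,-0.0145,0.0225,0,0,0,0.07,-0.0145,0.0225,0,0,0,0.07,-0.0145,0.0225,0,0,0,0.07])

```text
clock: 2.23
eef_pos: [0.5378, 0.2142, 0.231]
tool_rot: [0.723, 0.69, -0.0, -0.0]
ft_force: [0.2, -0.6, 0.2]
grip_width: 0.056
```

```bash
python3 - <<'E'
from h import *
np.set_printoptions(precision=4,suppress=True,linewidth=150)
print(row([.5393,.2128,.098],-.05),sensors.get_obs()["grip_width"])
for n in("top","scene"):
    c=optics.camera(n)
    if n=="top": crop(c,110,110,290,260,4,"pics/t4.png")
    else: crop(c,370,80,510,280,3,"pics/s4.png")
print(row([.5393,.2128,.098],-.05))
E
```

```text
[-0.0013  0.0017  0.133  -0.0009 -0.      0.0033] 0.055976185184175214
[-0.0021  0.0024  0.1333 -0.0007 -0.0001  0.0049]
```

View pics/t4.png

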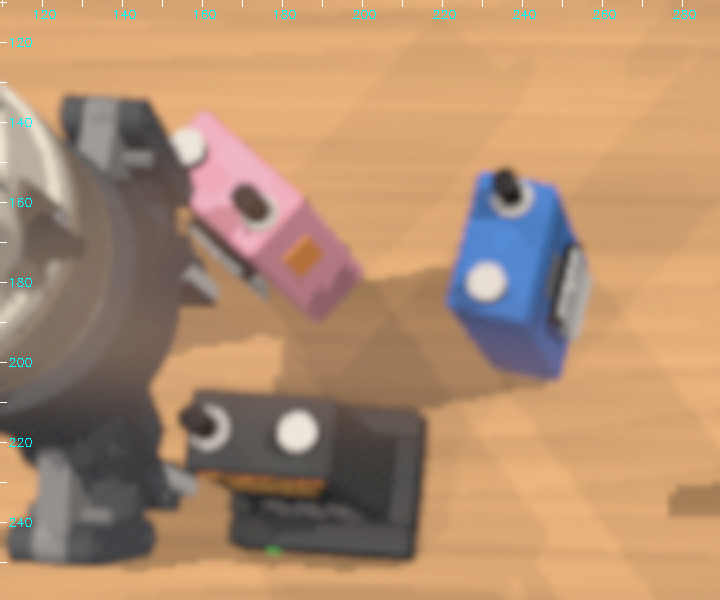

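View pics/s4.png

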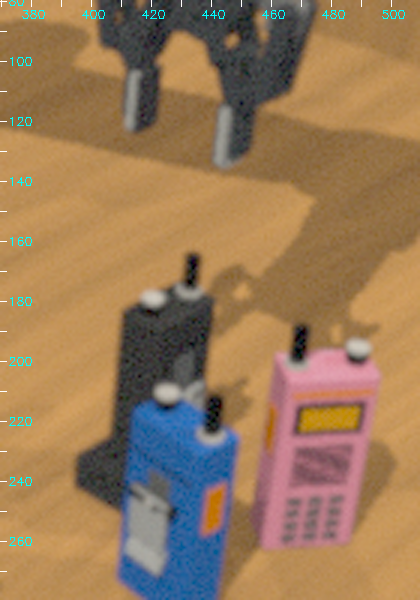

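```bash
python3 - <<'E'
from h import *
T=optics.camera("top");S=optics.camera("scene");o=sensors.get_obs()
for dz in (0,.008): print(proj(T,o["eef_pos"]+np.array([0,0,dz])),proj(S,o["eef_pos"]+np.array([0,0,dz])))
E
```

```text
[154.4693236  207.69792163] [430.60060012 130.28264341]
[152.73708781 206.58948415] [431.06538455 126.02972726]
```

apply_moves(plan=[-0.002,0.002,0.015,0,0,0.004,-0.002,0.002,0.035,0,0,0.004,-0.002,0.002,0.055,0,0,0.004,-0.002,0.002,0.075,0,0,0.004,-0.002,0.002,0.095,0,0,0.004,-0.002,0.002,0.11,0,0,0.004,-0.002,0.002,0.122,0,0,0.004,-0.002,0.002,0.13,0,0,0.004,-0.002,0.002,0.133,0,0,0.004,-0.002,0.002,0.133,0,0,0.004,-0.002,0.002,0.133,0,0,0.004])

```text
clock: 3.35
eef_pos: [0.5402, 0.2126, 0.0991]
tool_rot: [0.725, 0.689, 0.001, 0.0]
ft_force: [-0.6, 0.2, 0.6]
grip_width: 0.0562
```

```bash
python3 - <<'E'
from h import *
np.set_printoptions(precision=4,suppress=True,linewidth=150)
print(row([.5393,.2128,.098],-.05),sensors.get_obs()["ft_force"])
for n in("top","scene"):
    c=optics.camera(n)
    if n=="top": crop(c,110,110,290,260,4,"pics/t5.png")
    else: crop(c,370,80,510,280,3,"pics/s5.png")
E
```

```text
[ 0.0002 -0.0009  0.001   0.001  -0.0005 -0.0004] [-0.5925  0.2336  0.6303]
```

View pics/s5.png

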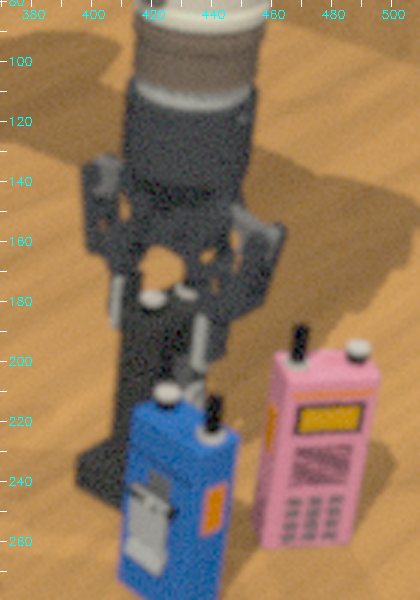

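View pics/t5.png

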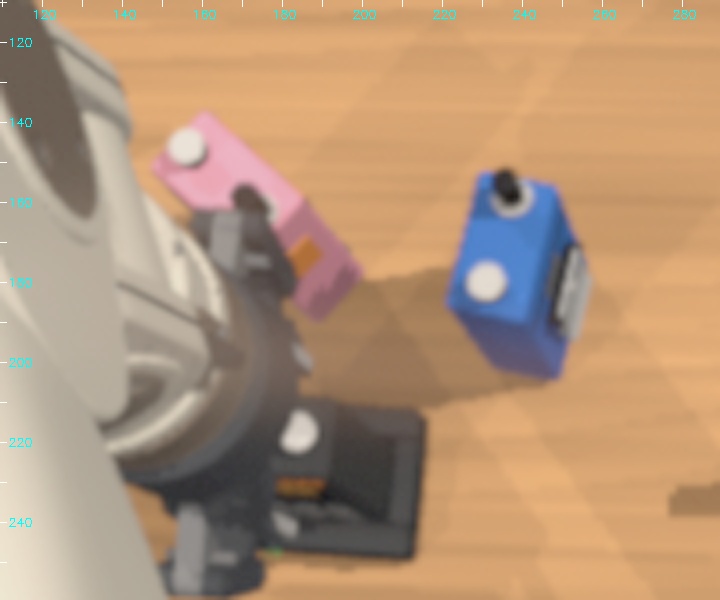

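The fingers straddle the radio: pads at scene (408,187) and (437,205), and top view (185,200) and (182,239). Pink and blue are untouched. Closing now.

apply_moves(plan=[0,0,0,0,0,0,0,0,0,0,0,0,0,0,0,0,0,0,0,0,0,0,0,0,0,0,0,0,0,0,0,0,0,0,0,0,0,0,0,0,0,0], grip=0.0)

```text
clock: 4.03
eef_pos: [0.5407, 0.2123, 0.0992]
tool_rot: [0.725, 0.689, 0.001, 0.0]
ft_force: [-0.1, -0.1, 4.9]
grip_width: 0.0313
```

```bash
python3 - <<'E'
from h import *
o=sensors.get_obs();print(o)
E
```

```text
{'clock': 4.0333, 'joint_pos': array([ 3.74242492e-01,  4.82993811e-01,  3.55828651e-03,  1.08925359e+00,
       -9.53486546e-05,  1.99614136e+00]), 'joint_vel': array([ 0.00030844,  0.001157  ,  0.00027875,  0.0002613 , -0.00154537,
        0.00184007]), 'tau': array([ 1.03238840e-01, -4.32976234e+01,  2.10886806e+01,  9.19960812e-02,
        4.18490509e-02, -3.17950318e-03]), 'eef_pos': array([0.54072212, 0.21233858, 0.09922523]), 'tool_rot': array([7.24941111e-01, 6.88810042e-01, 9.58311489e-04, 4.40455785e-04]), 'ft_force': array([-0.07890497, -0.08732048,  4.86192607]), 'ft_torque': array([ 0.0408906 , -0.03243752,  0.00310307]), 'grip_width': 0.03134790311113283}
```

apply_moves(plan=[0,0,-0.005,0,0,0,0,0,-0.012,0,0,0,0,0,-0.02,0,0,0,0,0,-0.03,0,0,0,0,0,-0.045,0,0,0,0,0,-0.065,0,0,0,0,0,-0.085,0,0,0,0,0,-0.105,0,0,0,0,0,-0.125,0,0,0,0,0,-0.14,0,0,0,0,0,-0.15,0,0,0,0,0,-0.155,0,0,0])

```text
clock: 5.03
eef_pos: [0.5405, 0.2123, 0.2556]
tool_rot: [0.725, 0.689, 0.001, 0.001]
ft_force: [-0.1, 0.3, -2.2]
grip_width: 0.0313
```

```bash
python3 - <<'E'
from h import *
o=sensors.get_obs();print(o["eef_pos"],o["ft_force"],o["ft_torque"],o["grip_width"])
for n in("top","scene"):
    c=optics.camera(n)
    if n=="top": crop(c,80,130,280,280,4,"pics/t6.png")
    else: crop(c,370,80,510,280,3,"pics/s6.png")
E
```

```text
[0.54046159 0.21234381 0.25556209] [-0.12386319  0.28589586 -2.19886079] [ 6.21385271e-05  3.03038630e-02 -1.40041282e-02] 0.03127112452639782
```

View pics/s6.png

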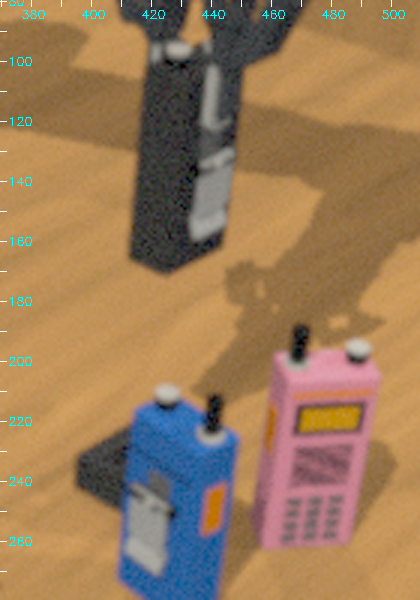

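```bash
python3 - <<'E'
from h import *
np.set_printoptions(precision=1,suppress=True,linewidth=150)
S=optics.camera("scene");crop(S,405,80,460,180,6,"pics/s7.png")
az=-.05;ex=np.array([np.cos(az),np.sin(az),0]);ey=np.array([-np.sin(az),np.cos(az),0]);O=np.array([.5400,.2128,.1664])
P=lambda x,y,z:proj(S,O+x*ex+y*ey+np.array([0,0,z]))
print("corners bottom",P(.016,-.028,0),P(.016,.028,0),P(-.016,-.028,0),"top",P(.016,-.028,.124),P(.016,.028,.124),P(-.016,-.028,.124))
for h in(.060,.066,.072,.078): print(h,"root under outer",P(.023,-.017,h),P(.023,.017,h),"tip",P(.023,-.014,h-.04),P(.023,.014,h-.04))
E
```

```text
corners bottom [424.6 173.1] [444.4 162.7] [410.4 166.6] top [431.8 106.4] [452.7  97.3] [416.6 100.8]
0.06 root under outer [435.3 141.3] [447.6 135.3] tip [434.  161.7] [444.  156.5]
0.066 root under outer [435.7 138.1] [448.1 132.1] tip [434.3 158.6] [444.3 153.5]
0.072 root under outer [436.1 134.8] [448.5 128.9] tip [434.7 155.5] [444.7 150.4]
0.078 root under outer [436.4 131.6] [448.9 125.7] tip [435.1 152.4] [445.1 147.3]
```

View pics/s7.png

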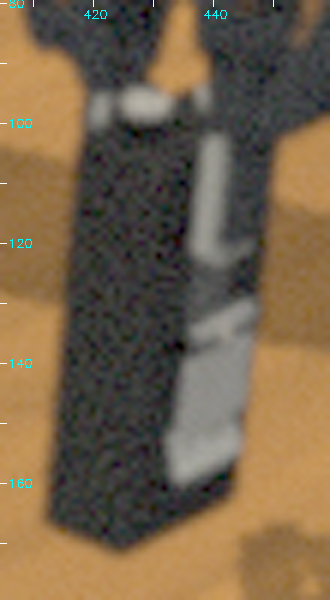

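```bash
python3 - <<'E'
from h import *
np.set_printoptions(precision=1,suppress=True,linewidth=150)
S=optics.camera("scene");T=optics.camera("top")
crop(T,110,140,250,270,5,"pics/t7.png")
az=-.05;ex=np.array([np.cos(az),np.sin(az),0]);ey=np.array([-np.sin(az),np.cos(az),0]);O=np.array([.5400,.2128,.1664])
for c in(S,T):
    P=lambda x,y,z:proj(c,O+x*ex+y*ey+np.array([0,0,z]))
    print("knob",P(0,-.017,.134),"bottom",P(.016,-.028,0),P(-.016,-.028,0),"top",P(.016,-.028,.124),P(-.016,-.028,.124),P(-.016,.028,0))
E
```

```text
knob [428.9  96. ] bottom [424.6 173.1] [410.4 166.6] top [431.8 106.4] [416.6 100.8] [430.3 156.6]
knob [154.3 195.8] bottom [189.4 204.2] [187.2 226.3] top [167.  185.1] [164.1 211.1] [148.7 223.6]
```

View pics/t7.png

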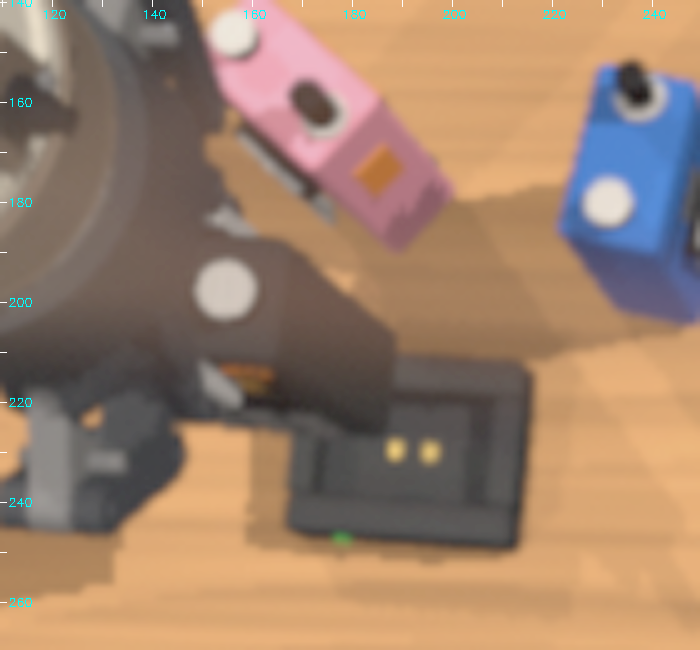

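```bash
python3 - <<'E'
from h import *
np.set_printoptions(precision=4,suppress=True,linewidth=150)
print(row([.536,-.190,.256],.072))
E
```

```text
[-0.4015  0.0172 -0.0036 -0.0023  0.0009 -0.123 ]
```

apply_moves(plan=[-0.01,0,0,0,0,0,-0.03,0.001,0,-0.001,0,-0.01,-0.06,0.003,0,-0.001,0,-0.02,-0.095,0.004,-0.001,-0.001,0,-0.03,-0.13,0.006,-0.001,-0.001,0,-0.04,-0.165,0.007,-0.001,-0.001,0,-0.05,-0.2,0.009,-0.002,-0.001,0,-0.06,-0.235,0.01,-0.002,-0.002,0,-0.07,-0.27,0.012,-0.002,-0.002,0,-0.08,-0.305,0.013,-0.003,-0.002,0,-0.09,-0.34,0.015,-0.003,-0.002,0,-0.105,-0.37,0.016,-0.003,-0.002,0,-0.115])

```text
clock: 6.28
eef_pos: [0.5359, -0.1611, 0.2555]
tool_rot: [0.684, 0.729, 0.0, 0.0]
ft_force: [1.2, 0.2, -1.9]
grip_width: 0.0313
```

apply_moves(plan=[-0.018,0.001,0,0,0,-0.008,-0.027,0.001,0,0,0,-0.008,-0.031,0.001,0,0,0,-0.008,-0.0315,0.001,0,0,0,-0.008,-0.0315,0.001,0,0,0,-0.008,-0.0315,0.001,0,0,0,-0.008])

```text
clock: 6.78
eef_pos: [0.54, -0.1883, 0.2563]
tool_rot: [0.681, 0.733, 0.001, 0.0]
ft_force: [-0.2, 0.1, -2.6]
grip_width: 0.0313
```

```bash
python3 - <<'E'
from h import *
np.set_printoptions(precision=4,suppress=True,linewidth=150)
print(row([.536,-.190,.256],.072))
o=sensors.get_obs();print(o["eef_pos"],o["ft_force"],o["ft_torque"],o["grip_width"],o["joint_pos"])
c=optics.camera("scene");crop(c,190,170,340,370,3,"pics/s8.png")
c=optics.camera("top");crop(c,360,170,540,260,4.4,"pics/t8.png")
print(row([.536,-.190,.256],.072))
E
```

```text
[-0.0014 -0.0042  0.0002  0.0017 -0.0005  0.0017]
[ 0.54   -0.1883  0.2563] [-0.199   0.1092 -2.5726] [-0.0006 -0.0119 -0.0247] 0.031273006486199566 [-0.336   0.3773  0.2593  1.4514  0.0011  1.1611]
[-0.0014 -0.0043  0.0004  0.002  -0.      0.0019]
```

View pics/s8.png

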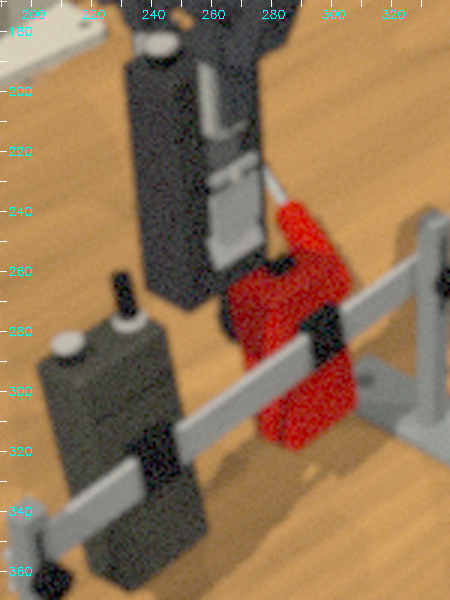

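View pics/t8.png

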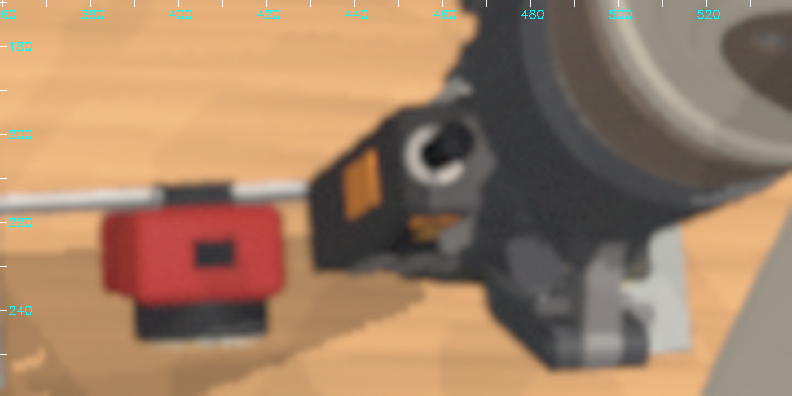

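```bash
python3 - <<'E'
from h import *
np.set_printoptions(precision=4,suppress=True,linewidth=150)
S=optics.camera("scene");T=optics.camera("top");o=sensors.get_obs()
crop(T,420,180,490,240,10,"pics/t9.png");crop(S,225,170,295,290,5,"pics/s9.png")
M=Ro.from_quat(o["tool_rot"]).as_matrix();ex=M[:,1];ez=np.array([0,0,1.]);ey=np.cross(ez,ex)
O=o["eef_pos"]-.0892*ez;print(np.arctan2(ex[1],ex[0]))
for c in(S,T):
    P=lambda x,y,z:proj(c,O+x*ex+y*ey+z*ez).round(1)
    print("knob",P(0,-.017,.134),"aer ring",P(0,.019,.126),"bot b-",P(.016,-.028,0),"b+",P(.016,.028,0),"f-",P(-.016,-.028,0),"f+",P(-.016,.028,0),"top",P(.016,-.028,.124),P(-.016,-.028,.124))
    for h in(.06,.066,.072): print(h,"root",P(.023,-.017,h),P(.023,.017,h),"tip",P(.023,-.014,h-.04),P(.023,.014,h-.04))
E
```

```text
0.0735836893537177
knob [242.8 184.4] aer ring [263.  179.1] bot b- [252.2 276.5] b+ [280.1 257.6] f- [235.9 267.4] f+ [263.9 249.2] top [246.1 198.9] [228.4 190.6]
0.06 root [259.1 238.9] [276.8 227.7] tip [262.3 262.1] [276.4 252.6]
0.066 root [258.8 235.2] [276.6 224. ] tip [262.1 258.5] [276.3 249.1]
0.072 root [258.6 231.4] [276.4 220.3] tip [261.8 255. ] [276.1 245.6]
knob [491.2 201.4] aer ring [460.1 204. ] bot b- [467.3 207.9] b+ [429.3 209.7] f- [469.3 229.8] f+ [431.  231.8] top [496.  189.7] [498.5 215.5]
0.06 root [471.5 195.1] [446.7 196.2] tip [461.2 200.9] [441.7 201.8]
0.066 root [472.9 194.1] [447.8 195.3] tip [462.4 200.1] [442.8 201. ]
0.072 root [474.2 193.2] [448.9 194.3] tip [463.6 199.2] [443.8 200.2]
```

View pics/t9.png

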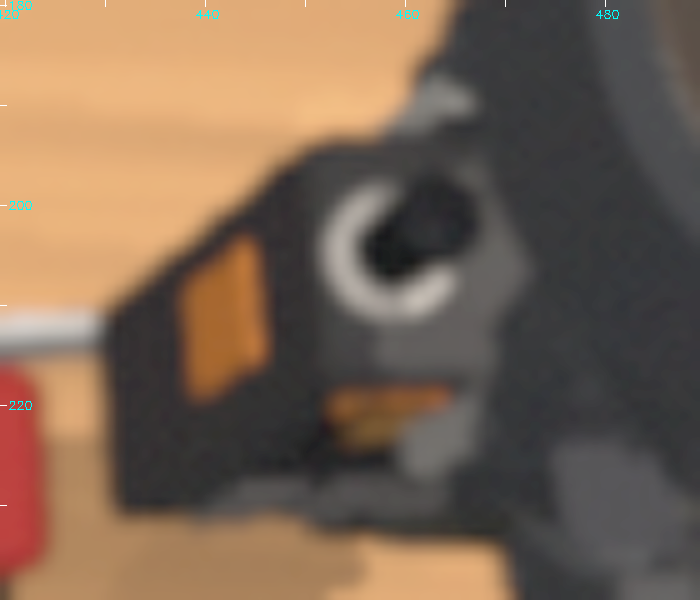

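View pics/s9.png

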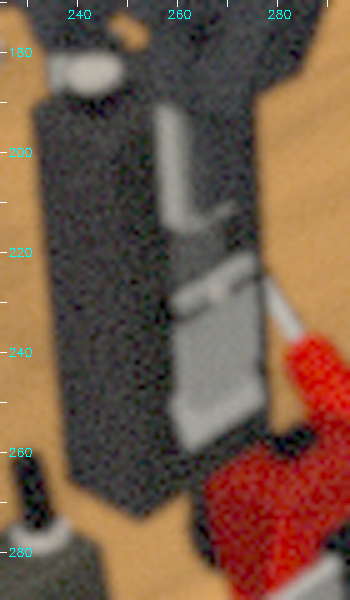

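apply_moves(plan=[0,-0.003,0,0,0,0,-0.001,-0.006,0,0,0,0,-0.001,-0.006,0.006,0,0,0,-0.001,-0.006,0.011,0,0,0,-0.001,-0.006,0.014,0,0,0,-0.001,-0.006,0.014,0,0,0,-0.001,-0.006,0.014,0,0,0])

```text
clock: 7.57
eef_pos: [0.5339, -0.191, 0.2417]
tool_rot: [0.681, 0.732, 0.0, 0.0]
ft_force: [-1.1, -0.1, -2.6]
grip_width: 0.0314
```

```bash
cat >> h.py <<'E'
def where():
    o=sensors.get_obs();M=Ro.from_quat(o["tool_rot"]).as_matrix();az=np.arctan2(M[1,1],M[0,1])
    R0=np.array([0.5568,-.14]);p=.072;d=o["eef_pos"][:2]-R0
    print("t",round(o["clock"],2),"xr",(d@[np.cos(p),np.sin(p)]).round(4),"s",(d@[-np.sin(p),np.cos(p)]).round(4),"bot-rail",(o["eef_pos"][2]-.0892-.1165).round(4),"az",az.round(4),"tilt",M[:2,2].round(4),"F",o["ft_force"].round(2),"tq",o["ft_torque"].round(3),"w",round(float(o["grip_width"]),4))
E
python3 - <<'E'
from h import *
where()
S=optics.camera("scene");T=optics.camera("top")
crop(T,375,190,515,260,5.6,"pics/t10.png");crop(S,200,210,320,370,3.7,"pics/s10.png")
E
```

```text
t 7.57 xr -0.0265 s -0.0492 bot-rail 0.036 az 0.0719 tilt [0.0009 0.0004] F [-1.07 -0.09 -2.62] tq [-0.054  0.05   0.042] w 0.0314
```

View pics/t10.png

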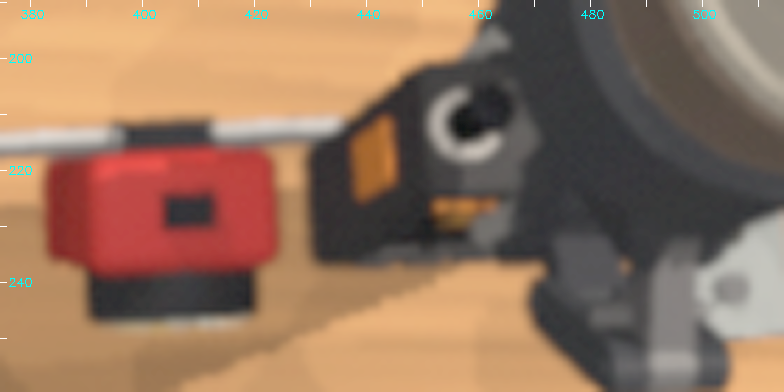

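View pics/s10.png

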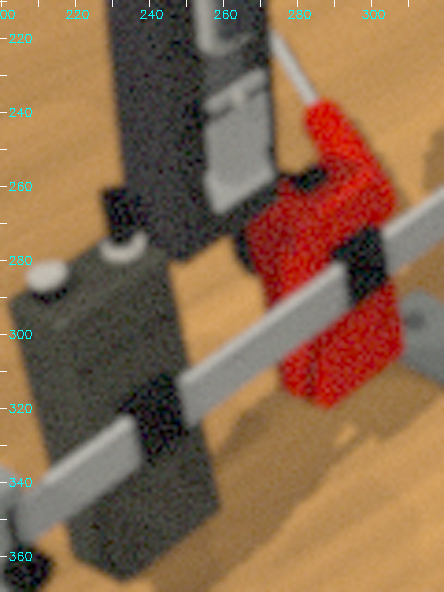

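```bash
python3 - <<'E'
from h import *
np.set_printoptions(precision=4,suppress=True,linewidth=150)
T=optics.camera("top");S=optics.camera("scene")
p=.072;R0=np.array([0.5568,-.14]);ex=np.array([np.cos(p),np.sin(p)]);ey=np.array([-np.sin(p),np.cos(p)])
rf=lambda q:np.array([(q[:2]-R0)@ex,(q[:2]-R0)@ey])
g=T["pixels"].astype(int)
for v in(222,226,230): print(v,g[v,418:436,0],g[v,418:436,1])
for nm,u,v,z in(("radio bot +y",430.0,226,.1525),("lamp -y top",424,226,.1415),("radio ring",458.5,212,.2785)): print(nm,rf(atz(T,u,v,z)))
# predicted scene projections of hook edges and neighbours in rail frame with s
def W(x,s,z): q=R0+x*ex+s*ey; return np.array([q[0],q[1],.1165+z])
for nm,c0 in(("lamp",.009),("hh2",-.107)):
    print(nm,"hook back edges top",proj(S,W(.003,c0+.0138,0)),proj(S,W(.003,c0-.0138,0)))
print("lamp back bottom",proj(S,W(-.002,.009-.026,-.069)),proj(S,W(-.002,.009+.026,-.069)),"top",proj(S,W(-.002,.009-.026,.025)),proj(S,W(-.002,.009+.026,.025)))
print("hh2 back bottom",proj(S,W(-.002,-.107-.028,-.074)),proj(S,W(-.002,-.107+.028,-.074)),"top",proj(S,W(-.002,-.107-.028,.05)),proj(S,W(-.002,-.107+.028,.05)))
print("radio b-",proj(S,W(-.0265+.016,-.0492-.028,.036)),"b+",proj(S,W(-.0265+.016,-.0492+.028,.036)))
E
```

```text
222 [156 156 156 154 146 138 153 180 193 193 175 124  58  23  20  20  19  20] [ 29  28  28  27  26  40  79 111 122 123 111  78  37  18  17  17  16  17]
226 [156 156 155 155 147 132 120 127 137 140 131  98  52  22  21  20  18  18] [29 28 27 28 25 30 48 73 87 90 84 63 34 17 18 17 16 16]
230 [156 156 156 155 149 135 123 129 140 144 138 111  67  30  19  18  17  19] [28 29 28 28 27 27 45 72 89 93 89 73 44 22 18 16 15 18]
radio bot +y [-0.0256 -0.0219]
lamp -y top [-0.0237 -0.0155]
radio ring [-0.0273 -0.0297]
lamp hook back edges top [303.8786 273.6176] [291.5849 282.528 ]
hh2 hook back edges top [248.9636 313.4117] [234.5455 323.8562]
lamp back bottom [285.0138 320.0637] [307.2089 302.9144] top [282.9031 271.7677] [306.4711 255.2738]
hh2 back bottom [229.0182 365.9913] [256.7338 344.5012] top [220.9437 299.5808] [251.3644 278.9248]
radio b- [248.5712 283.724 ] b+ [276.3068 264.7802]
```

apply_moves(plan=[0.001,0.001,0,0,0,0,0.001,0.001,0.004,0,0,0,0.001,0.001,0.01,0,0,0,0.001,0.001,0.017,0,0,0,0.001,0.001,0.024,0,0,0,0.001,0.001,0.03,0,0,0,0.001,0.001,0.035,0,0,0,0.001,0.001,0.038,0,0,0,0.001,0.001,0.038,0,0,0,0.001,0.001,0.038,0,0,0])

```text
clock: 8.6
eef_pos: [0.5351, -0.1899, 0.2042]
tool_rot: [0.681, 0.732, 0.001, 0.001]
ft_force: [0.1, 0.9, -2.0]
grip_width: 0.0309
```

```bash
python3 - <<'E'
from h import *
where()
S=optics.camera("scene");T=optics.camera("top")
crop(T,375,190,515,260,5.6,"pics/t11.png");crop(S,200,210,320,370,3.7,"pics/s11.png")
where()
E
```

```text
t 8.6 xr -0.0252 s -0.0483 bot-rail -0.0015 az 0.072 tilt [0.0017 0.0001] F [ 0.11  0.86 -1.99] tq [0.    0.012 0.013] w 0.0309
t 8.7 xr -0.0249 s -0.0484 bot-rail -0.001 az 0.072 tilt [ 0.0028 -0.0002] F [-0.12 -0.66 -1.49] tq [ 0.012 -0.011  0.006] w 0.0315
```

View pics/t11.png

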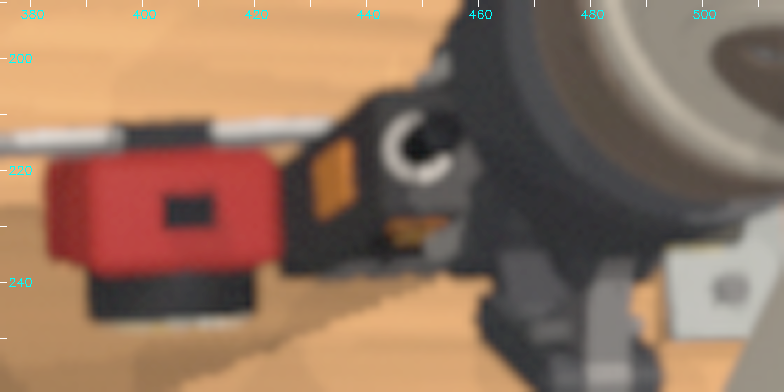

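View pics/s11.png

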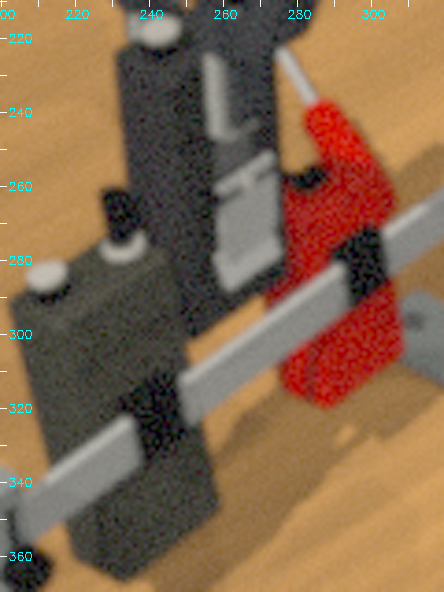

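apply_moves(plan=[0,0,0.004,0,0,0,0,0,0.008,0,0,0,0,0,0.011,0,0,0,0,0,0.011,0,0,0,0,0.002,0.011,0,0,0,0,0.003,0.011,0,0,0,0,0.004,0.011,0,0,0,0,0.004,0.011,0,0,0,0,0.004,0.011,0,0,0])

```text
clock: 9.45
eef_pos: [0.5394, -0.1897, 0.1934]
tool_rot: [0.681, 0.732, 0.001, 0.001]
ft_force: [-0.2, 0.7, -1.4]
grip_width: 0.0314
```

```bash
python3 - <<'E'
from h import *
where()
S=optics.camera("scene");T=optics.camera("top")
crop(T,375,190,515,260,5.6,"pics/t12.png");crop(S,225,200,305,330,4.5,"pics/s12.png")
where()
E
```

```text
t 9.45 xr -0.021 s -0.0483 bot-rail -0.0123 az 0.0721 tilt [ 0.0022 -0.0001] F [-0.23  0.74 -1.36] tq [ 0.004 -0.048  0.006] w 0.0314
t 9.55 xr -0.0211 s -0.0483 bot-rail -0.0123 az 0.072 tilt [ 0.0021 -0.    ] F [-0.3   0.45 -2.1 ] tq [ 0.002  0.081 -0.037] w 0.0311
```

View pics/t12.png

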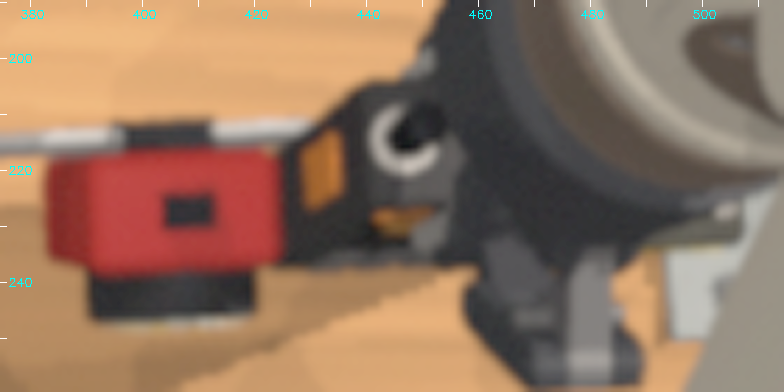

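View pics/s12.png

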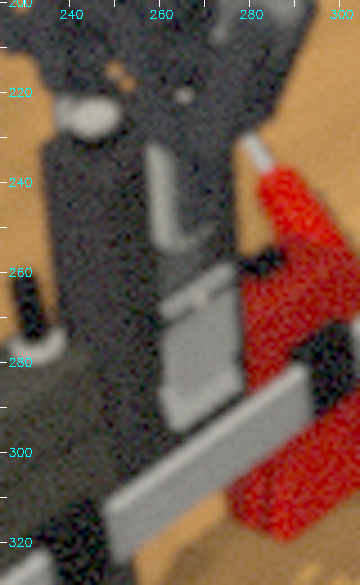

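apply_moves(plan=[0,0.0005,0,0,0,0,0,0.001,0,0,0,0,0,0.0015,0,0,0,0,0,0.0015,0,0,0,0,0,0.0015,0,0,0,0])

```text
clock: 9.97
eef_pos: [0.5407, -0.1896, 0.1933]
tool_rot: [0.681, 0.732, 0.001, 0.001]
ft_force: [0.0, 0.5, -1.6]
grip_width: 0.0312
```

```bash
python3 -c "
from h import *
where()"
```

```text
t 9.97 xr -0.0196 s -0.0483 bot-rail -0.0124 az 0.072 tilt [ 0.002 -0.   ] F [ 0.05  0.48 -1.58] tq [-0.003 -0.075 -0.022] w 0.0312
```

apply_moves(plan=[0,0.0005,0,0,0,0,0,0.001,0,0,0,0,0,0.001,0,0,0,0,0,0.001,0,0,0,0])

```text
clock: 10.3
eef_pos: [0.5417, -0.1895, 0.1933]
tool_rot: [0.681, 0.732, 0.001, 0.001]
ft_force: [-0.7, -0.2, -2.1]
grip_width: 0.0313
```

apply_moves(plan=[0,0.0005,0,0,0,0,0,0.0005,0,0,0,0,0,0.0005,0,0,0,0])

```text
clock: 10.55
eef_pos: [0.5422, -0.1895, 0.1933]
tool_rot: [0.681, 0.732, 0.001, 0.001]
ft_force: [-0.6, -0.1, -2.1]
grip_width: 0.0312
```

apply_moves(plan=[0,0.0005,0,0,0,0,0,0.0005,0,0,0,0,0,0.0005,0,0,0,0])

```text
clock: 10.8
eef_pos: [0.5427, -0.1894, 0.1933]
tool_rot: [0.681, 0.732, 0.001, 0.001]
ft_force: [0.8, -1.1, -2.4]
grip_width: 0.0308
```

apply_moves(plan=[0,0.0005,0,0,0,0,0,0.0005,0,0,0,0,0,0.0005,0,0,0,0])

```text
clock: 11.05
eef_pos: [0.5432, -0.1894, 0.1933]
tool_rot: [0.681, 0.732, 0.001, 0.001]
ft_force: [0.4, 0.1, -2.5]
grip_width: 0.0311
```

```bash
python3 -c "
from h import *
where()"
```

```text
t 11.05 xr -0.0171 s -0.0483 bot-rail -0.0124 az 0.072 tilt [0.002 0.   ] F [ 0.36  0.11 -2.47] tq [ 0.027 -0.051 -0.026] w 0.0311
```

apply_moves(plan=[0,0.0005,0,0,0,0,0,0.0005,0,0,0,0,0,0.0005,0,0,0,0])

```text
clock: 11.3
eef_pos: [0.5437, -0.1894, 0.1933]
tool_rot: [0.681, 0.732, 0.001, 0.001]
ft_force: [0.8, 0.3, -2.6]
grip_width: 0.031
```

apply_moves(plan=[0,0.0005,0,0,0,0,0,0.0005,0,0,0,0,0,0.0005,0,0,0,0])

```text
clock: 11.55
eef_pos: [0.5442, -0.1893, 0.1933]
tool_rot: [0.681, 0.732, 0.001, 0.001]
ft_force: [0.5, 0.1, -2.3]
grip_width: 0.0311
```

```bash
python3 -c "
from h import *
where()
S=optics.camera('scene');T=optics.camera('top')
crop(S,225,200,305,330,4.5,'pics/s13.png')
where()"
```

```text
t 11.55 xr -0.0161 s -0.0483 bot-rail -0.0124 az 0.072 tilt [ 0.0021 -0.    ] F [ 0.52  0.11 -2.34] tq [-0.007  0.025  0.036] w 0.0311
t 11.65 xr -0.0161 s -0.0483 bot-rail -0.0124 az 0.072 tilt [0.0021 0.    ] F [ 0.34 -0.17 -2.38] tq [-0.01  -0.015 -0.006] w 0.0313
```

View pics/s13.png

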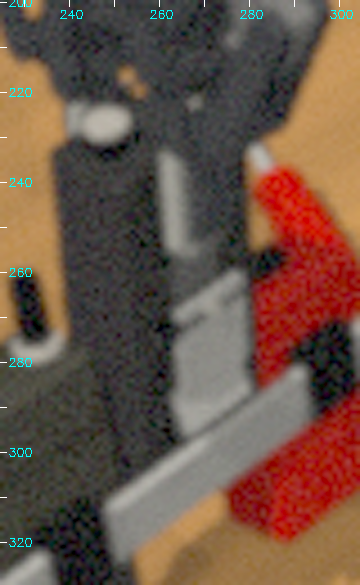

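apply_moves(plan=[0,0.0005,0,0,0,0,0,0.0005,0,0,0,0,0,0.0005,0,0,0,0])

```text
clock: 11.9
eef_pos: [0.5443, -0.1893, 0.1933]
tool_rot: [0.681, 0.732, 0.0, 0.0]
ft_force: [0.9, 0.7, -1.8]
grip_width: 0.0315
```

apply_moves(plan=[0,0.0005,0,0,0,0,0,0.0005,0,0,0,0,0,0.0005,0,0,0,0])

```text
clock: 12.15
eef_pos: [0.5445, -0.1893, 0.1932]
tool_rot: [0.681, 0.732, 0.0, 0.0]
ft_force: [-3.5, -0.0, -0.4]
grip_width: 0.0313
```

```bash
python3 -c "
from h import *
where()"
```

```text
t 12.15 xr -0.0158 s -0.0483 bot-rail -0.0125 az 0.0719 tilt [ 0.0005 -0.0001] F [-3.5  -0.04 -0.42] tq [-0.141  0.956  0.023] w 0.0313
```

apply_moves(plan=[0,-0.0006,0,0,0,0,0,-0.0012,0,0,0,0,0,-0.0012,0.002,0,0,0,0,-0.0012,0.004,0,0,0,0,-0.0012,0.006,0,0,0,0,-0.0012,0.007,0,0,0,0,-0.0012,0.007,0,0,0])

```text
clock: 12.73
eef_pos: [0.5442, -0.1892, 0.1859]
tool_rot: [0.681, 0.732, 0.001, 0.001]
ft_force: [0.0, -0.1, -3.4]
grip_width: 0.0314
```

```bash
python3 -c "
from h import *
where()"
```

```text
t 12.73 xr -0.0161 s -0.0482 bot-rail -0.0198 az 0.0721 tilt [0.0022 0.0004] F [ 0.03 -0.05 -3.38] tq [-0.024  0.141 -0.006] w 0.0314
```

apply_moves(plan=[0,-0.0006,0,0,0,0,0,-0.0006,0.001,0,0,0,0,-0.0006,0.002,0,0,0,0,-0.0006,0.003,0,0,0,0,-0.0006,0.004,0,0,0,0,-0.0006,0.004,0,0,0])

```text
clock: 13.23
eef_pos: [0.5433, -0.1893, 0.182]
tool_rot: [0.681, 0.732, 0.001, 0.001]
ft_force: [-0.1, 0.2, -2.0]
grip_width: 0.0313
```

apply_moves(plan=[0,0,0.001,0,0,0,0,0,0.002,0,0,0,0,0,0.002,0,0,0])

```text
clock: 13.48
eef_pos: [0.5433, -0.1893, 0.1801]
tool_rot: [0.681, 0.732, 0.001, 0.001]
ft_force: [0.6, 0.1, -2.5]
grip_width: 0.0317
```

```bash
python3 -c "
from h import *
where()
S=optics.camera('scene')
crop(S,225,200,305,330,4.5,'pics/s14.png')
where()"
```

```text
t 13.48 xr -0.017 s -0.0482 bot-rail -0.0256 az 0.072 tilt [0.0017 0.0002] F [ 0.64  0.13 -2.54] tq [ 0.02   0.016 -0.011] w 0.0317
t 13.53 xr -0.017 s -0.0482 bot-rail -0.0255 az 0.072 tilt [0.0018 0.0001] F [-0.27 -0.01 -2.24] tq [ 0.039 -0.015  0.007] w 0.0311
```

View pics/s14.png

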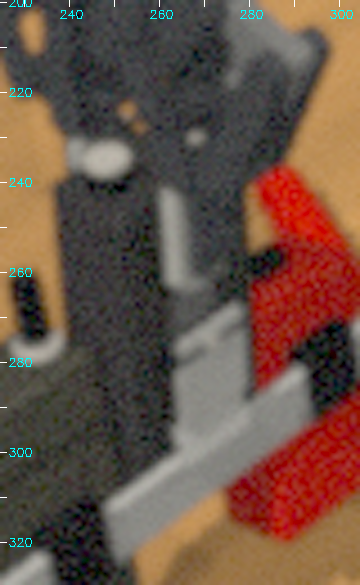

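```bash
python3 -c "
from h import *
S=optics.camera('scene')
crop(S,245,260,305,325,10,'pics/s15.png')"
```

```text
(no output)
```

View pics/s15.png

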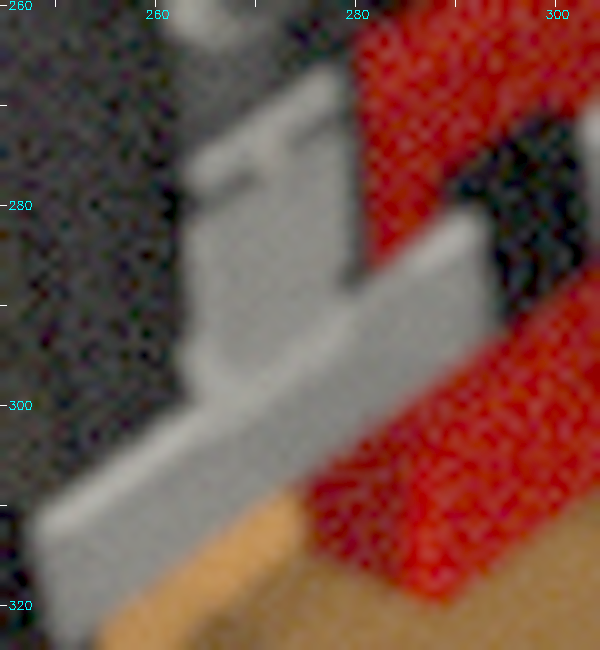

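apply_moves(plan=[0,0,0.001,0,0,0,0,0,0.002,0,0,0,0,0,0.003,0,0,0,0,0,0.004,0,0,0,0,0,0.005,0,0,0,0,0,0.005,0,0,0])

```text
clock: 14.08
eef_pos: [0.544, -0.1894, 0.1755]
tool_rot: [0.681, 0.732, 0.001, 0.001]
ft_force: [2.1, 0.4, -1.8]
grip_width: 0.0311
```

```bash
python3 -c "
from h import *
where()
S=optics.camera('scene')
crop(S,245,260,305,325,10,'pics/s16.png')
where()"
```

```text
t 14.08 xr -0.0163 s -0.0484 bot-rail -0.0302 az 0.0721 tilt [ 0.0034 -0.0001] F [ 2.09  0.4  -1.81] tq [-0.    -0.473 -0.019] w 0.0311
t 14.13 xr -0.0163 s -0.0483 bot-rail -0.0302 az 0.0721 tilt [ 0.0034 -0.0001] F [ 1.75 -0.41 -2.71] tq [-0.018 -0.553  0.048] w 0.0316
```

View pics/s16.png

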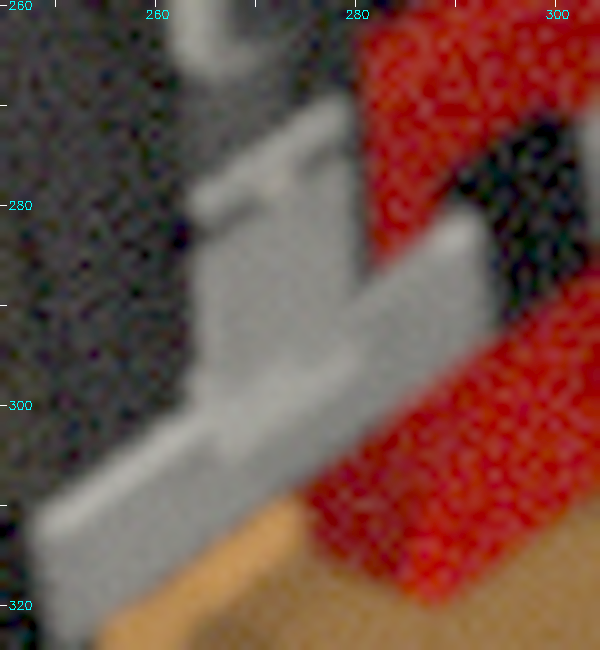

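The clip lip now lies visibly in front of (outside) the strip at (267,304)–(280,295), so the strip is between clip and radio. I'll keep going down in small steps.

apply_moves(plan=[0,0.0004,0.001,0,0,0,0,0.0007,0.002,0,0,0,0,0.0007,0.003,0,0,0,0,0.0007,0.004,0,0,0,0,0.0007,0.004,0,0,0])

```text
clock: 14.55
eef_pos: [0.5442, -0.1896, 0.1724]
tool_rot: [0.681, 0.732, 0.001, 0.001]
ft_force: [-0.6, 0.6, 5.8]
grip_width: 0.0313
```

apply_moves(plan=[0,0,0.001,0,0,0,0,0,0.002,0,0,0,0,0,0.002,0,0,0])

```text
clock: 14.8
eef_pos: [0.5442, -0.1896, 0.1707]
tool_rot: [0.681, 0.732, 0.001, 0.002]
ft_force: [-1.2, 0.0, 6.2]
grip_width: 0.031
```

```bash
python3 -c "
from h import *
where()"
```

```text
t 14.8 xr -0.0161 s -0.0486 bot-rail -0.035 az 0.0721 tilt [ 0.0034 -0.0011] F [-1.15  0.03  6.2 ] tq [0.028 0.315 0.168] w 0.031
```

apply_moves(plan=[0,0,0.001,0,0,0,0,0,0.002,0,0,0,0,0,0.002,0,0,0])

```text
clock: 15.05
eef_pos: [0.5443, -0.1898, 0.1694]
tool_rot: [0.681, 0.732, 0.001, 0.002]
ft_force: [-2.0, 0.1, 8.9]
grip_width: 0.0313
```

apply_moves(plan=[0,0,0.001,0,0,0,0,0,0.002,0,0,0,0,0,0.002,0,0,0])

```text
clock: 15.3
eef_pos: [0.5443, -0.1898, 0.1667]
tool_rot: [0.681, 0.732, 0.001, 0.002]
ft_force: [-0.9, -0.9, 5.2]
grip_width: 0.0312
```

```bash
python3 -c "
from h import *
where()"
```

```text
t 15.3 xr -0.0161 s -0.0488 bot-rail -0.039 az 0.072 tilt [ 0.0036 -0.0014] F [-0.86 -0.86  5.23] tq [-0.088  0.223  0.149] w 0.0312
```

apply_moves(plan=[0.0003,0,0.001,0,0,0,0.0003,0,0.002,0,0,0,0.0003,0,0.003,0,0,0,0.0003,0,0.003,0,0,0])

```text
clock: 15.63
eef_pos: [0.5443, -0.1895, 0.1632]
tool_rot: [0.681, 0.732, 0.001, 0.002]
ft_force: [-1.4, -0.8, 4.5]
grip_width: 0.0311
```

apply_moves(plan=[0,0,0.001,0,0,0,0,0,0.002,0,0,0,0,0,0.003,0,0,0,0,0,0.003,0,0,0])

```text
clock: 15.97
eef_pos: [0.5443, -0.1893, 0.1598]
tool_rot: [0.681, 0.732, 0.001, 0.001]
ft_force: [-0.5, -1.1, 3.8]
grip_width: 0.031
```

```bash
python3 -c "
from h import *
where()
S=optics.camera('scene');T=optics.camera('top')
crop(S,215,230,305,345,6,'pics/s17.png');crop(T,375,190,515,260,5.6,'pics/t17.png')"
```

```text
t 15.97 xr -0.016 s -0.0483 bot-rail -0.0459 az 0.0719 tilt [ 0.0028 -0.0007] F [-0.53 -1.06  3.78] tq [-0.094  0.117  0.136] w 0.031
```

View pics/s17.png

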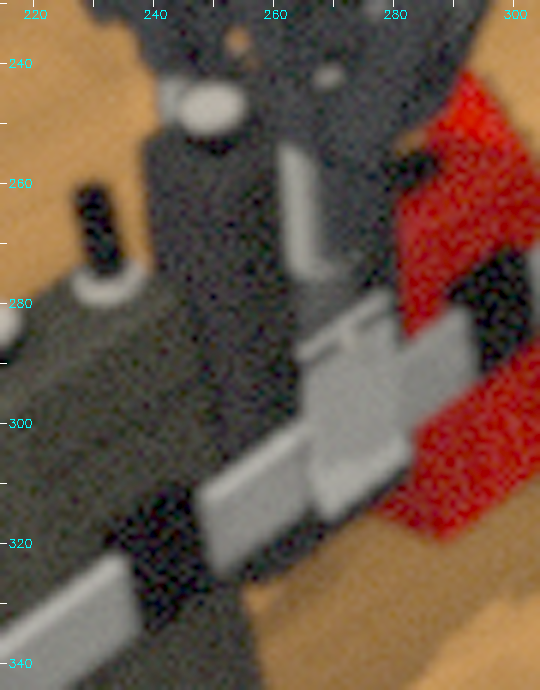

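View pics/t17.png

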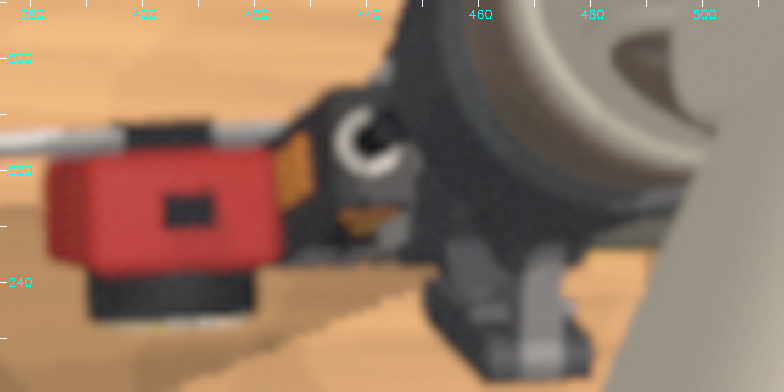

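apply_moves(plan=[0,0,0.001,0,0,0,0,0,0.002,0,0,0,0,0,0.003,0,0,0,0,0,0.004,0,0,0,0,0,0.004,0,0,0])

```text
clock: 16.48
eef_pos: [0.5443, -0.1891, 0.1554]
tool_rot: [0.681, 0.732, 0.001, 0.001]
ft_force: [-0.5, -1.2, 4.6]
grip_width: 0.0312
```

apply_moves(plan=[0,0,0.001,0,0,0,0,0,0.002,0,0,0,0,0,0.003,0,0,0,0,0,0.004,0,0,0,0,0,0.004,0,0,0])

```text
clock: 16.9
eef_pos: [0.5443, -0.1889, 0.1513]
tool_rot: [0.681, 0.732, 0.001, 0.001]
ft_force: [0.3, 0.3, 3.3]
grip_width: 0.0311
```

```bash
python3 -c "
from h import *
where()"
```

```text
t 16.9 xr -0.016 s -0.0479 bot-rail -0.0544 az 0.0721 tilt [0.0023 0.0001] F [0.29 0.3  3.33] tq [-0.025 -0.056  0.076] w 0.0311
```

apply_moves(plan=[-0.0002,0,0.001,0,0,0,-0.0003,0,0.002,0,0,0,-0.0003,0,0.003,0,0,0,-0.0003,0,0.003,0,0,0])

```text
clock: 17.23
eef_pos: [0.5443, -0.1892, 0.1481]
tool_rot: [0.681, 0.732, 0.001, 0.001]
ft_force: [0.5, -0.7, 3.6]
grip_width: 0.0315
```

apply_moves(plan=[0,0,0.0005,0,0,0,0,0,0.001,0,0,0,0,0,0.001,0,0,0])

```text
clock: 17.48
eef_pos: [0.5443, -0.1892, 0.1468]
tool_rot: [0.681, 0.732, 0.001, 0.001]
ft_force: [1.7, 0.0, 1.6]
grip_width: 0.0315
```

apply_moves(plan=[0,0,0.0005,0,0,0,0,0,0.001,0,0,0,0,0,0.001,0,0,0])

```text
clock: 17.73
eef_pos: [0.5443, -0.1891, 0.1453]
tool_rot: [0.681, 0.732, 0.001, 0.0]
ft_force: [3.9, -0.4, -4.5]
grip_width: 0.0313
```

```bash
python3 -c "
from h import *
where()
S=optics.camera('scene')
crop(S,215,230,305,345,6,'pics/s18.png')"
```

```text
t 17.73 xr -0.016 s -0.0481 bot-rail -0.0604 az 0.072 tilt [0.0015 0.0006] F [ 3.95 -0.37 -4.53] tq [-0.006 -0.954 -0.032] w 0.0313
```

View pics/s18.png

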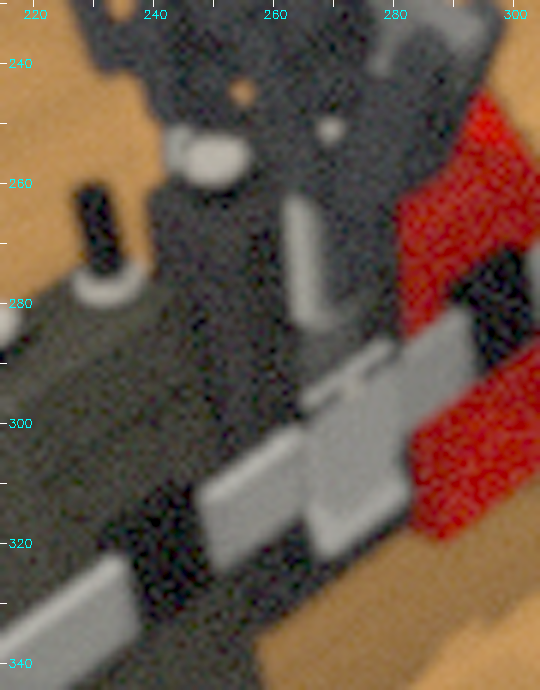

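apply_moves(plan=[0,0.0003,0.0005,0,0,0,0,0.0003,0.001,0,0,0,0,0.0003,0.001,0,0,0])

```text
clock: 18.03
eef_pos: [0.5441, -0.1891, 0.1446]
tool_rot: [0.681, 0.732, 0.0, 0.0]
ft_force: [3.9, -0.2, -6.1]
grip_width: 0.0313
```

apply_moves(plan=[0,0,0.0005,0,0,0,0,0,0.0007,0,0,0,0,0,0.0007,0,0,0])

```text
clock: 18.28
eef_pos: [0.5441, -0.1892, 0.1444]
tool_rot: [0.681, 0.732, 0.0, 0.0]
ft_force: [0.7, 0.8, -4.4]
grip_width: 0.0312
```

apply_moves(plan=[0,0,0.0005,0,0,0,0,0,0.0005,0,0,0,0,0,0.0005,0,0,0])

```text
clock: 18.53
eef_pos: [0.5438, -0.1893, 0.144]
tool_rot: [0.681, 0.732, 0.0, 0.0]
ft_force: [1.4, 0.6, -3.5]
grip_width: 0.0316
```

apply_moves(plan=[0,0,0.0005,0,0,0,0,0,0.0005,0,0,0,0,0,0.0005,0,0,0])

```text
clock: 18.78
eef_pos: [0.5441, -0.1893, 0.1436]
tool_rot: [0.681, 0.732, 0.0, 0.0]
ft_force: [0.3, 0.0, -2.1]
grip_width: 0.0315
```

```bash
python3 -c "
from h import *
where()
S=optics.camera('scene')
crop(S,215,230,305,345,6,'pics/s19.png')"
```

```text
t 18.78 xr -0.0162 s -0.0483 bot-rail -0.0621 az 0.0718 tilt [ 0.0013 -0.    ] F [ 0.33  0.04 -2.12] tq [-0.021 -0.028  0.038] w 0.0315
```

View pics/s19.png

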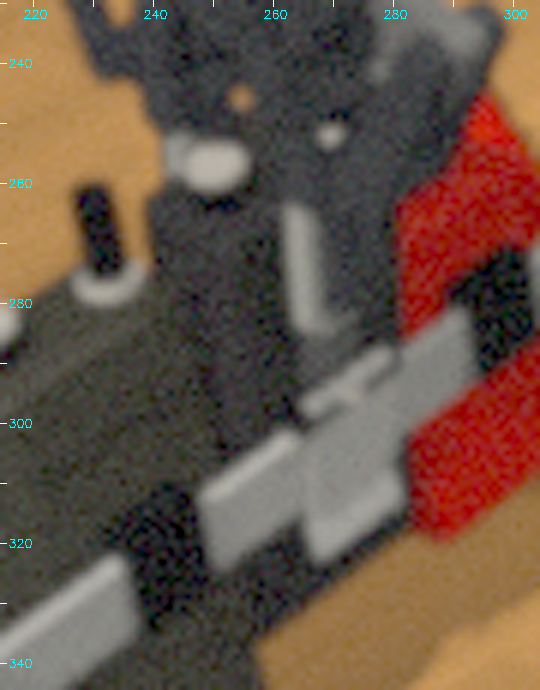

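apply_moves(plan=[0,0,0.0005,0,0,0,0,0,0.0007,0,0,0,0,0,0.0007,0,0,0])

```text
clock: 19.08
eef_pos: [0.5443, -0.1893, 0.1429]
tool_rot: [0.681, 0.732, 0.001, 0.001]
ft_force: [-0.7, -0.3, -2.8]
grip_width: 0.0315
```

apply_moves(plan=[0,0,0.0005,0,0,0,0,0,0.0005,0,0,0,0,0,0.0005,0,0,0])

```text
clock: 19.33
eef_pos: [0.5444, -0.1893, 0.1425]
tool_rot: [0.681, 0.732, 0.001, 0.001]
ft_force: [-1.5, -0.2, -2.1]
grip_width: 0.0312
```

apply_moves(plan=[0,0,0.0005,0,0,0,0,0,0.0005,0,0,0,0,0,0.0005,0,0,0])

```text
clock: 19.58
eef_pos: [0.5444, -0.1894, 0.1425]
tool_rot: [0.681, 0.732, 0.001, 0.001]
ft_force: [-2.7, 1.0, 3.8]
grip_width: 0.0313
```

apply_moves(plan=[0,0,0.0005,0,0,0,0,0,0.0005,0,0,0,0,0,0.0005,0,0,0])

```text
clock: 19.83
eef_pos: [0.5444, -0.1894, 0.1424]
tool_rot: [0.681, 0.732, 0.001, 0.001]
ft_force: [-4.5, 0.5, 6.7]
grip_width: 0.0314
```

```bash
python3 -c "
from h import *
where()
S=optics.camera('scene')
crop(S,245,270,300,330,10,'pics/s20.png')"
```

```text
t 19.83 xr -0.0159 s -0.0483 bot-rail -0.0633 az 0.0721 tilt [ 0.0025 -0.0004] F [-4.46  0.46  6.66] tq [0.171 0.864 0.135] w 0.0314
```

View pics/s20.png

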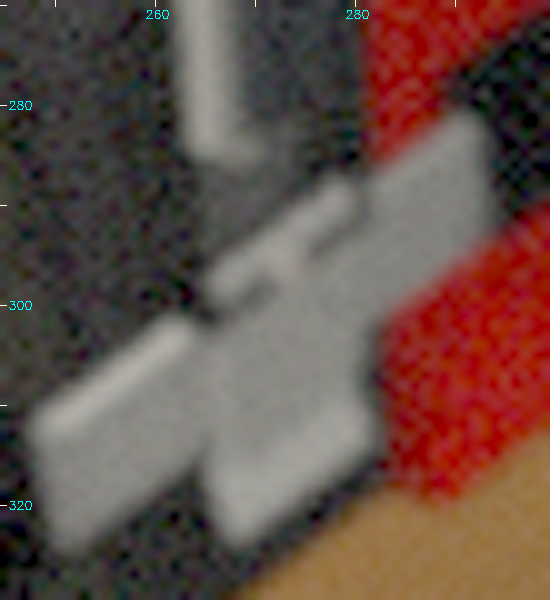

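apply_moves(plan=[0,-0.0002,-0.0005,0,0,0,0,-0.0004,-0.0008,0,0,0,0,-0.0004,-0.0008,0,0,0])

```text
clock: 20.13
eef_pos: [0.5444, -0.1893, 0.1425]
tool_rot: [0.681, 0.732, 0.001, 0.001]
ft_force: [-1.6, -0.6, 2.9]
grip_width: 0.0313
```

apply_moves(plan=[0,0,0,0,0,0,0,0,0,0,0,0,0,0,0,0,0,0,0,0,0,0,0,0,0,0,0,0,0,0,0,0,0,0,0,0], grip=0.056)

```text
clock: 20.63
eef_pos: [0.5442, -0.1893, 0.1421]
tool_rot: [0.681, 0.732, 0.001, 0.001]
ft_force: [0.8, -1.1, -0.3]
grip_width: 0.0557
```

```bash
python3 -c "
from h import *
where()
S=optics.camera('scene');T=optics.camera('top')
crop(S,205,210,315,370,4,'pics/s21.png');crop(T,375,190,515,260,5.6,'pics/t21.png')"
```

```text
t 20.63 xr -0.0161 s -0.0483 bot-rail -0.0636 az 0.072 tilt [0.0021 0.    ] F [ 0.78 -1.06 -0.28] tq [-0.027 -0.052  0.04 ] w 0.0557
```

View pics/s21.png

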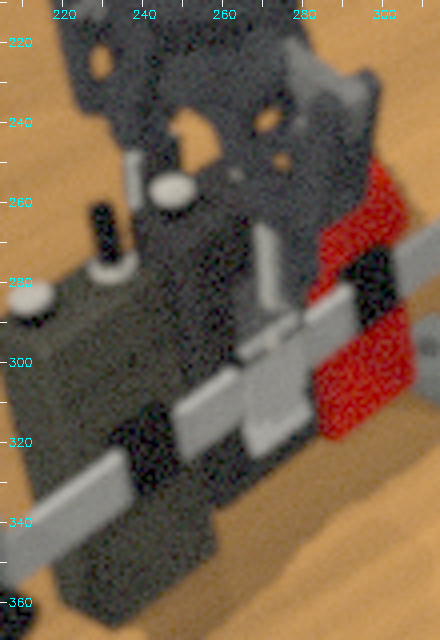

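View pics/t21.png

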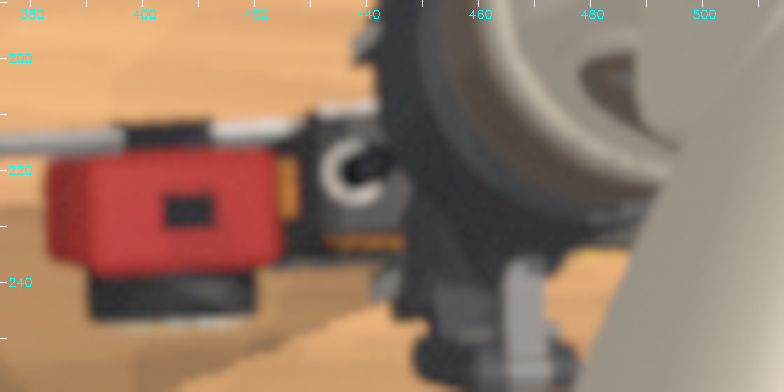

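The fingers are open and clear of the radio: front pad at scene (238,180/250), rear pad at (268,262). The lamp edges are unchanged at 383 and 424. Retreating straight up.

apply_moves(plan=[0,0,-0.004,0,0,0,0,0,-0.01,0,0,0,0,0,-0.018,0,0,0,0,0,-0.03,0,0,0,0,0,-0.045,0,0,0,0,0,-0.06,0,0,0,0,0,-0.08,0,0,0,0,0,-0.1,0,0,0,0,0,-0.12,0,0,0,0,0,-0.135,0,0,0,0,0,-0.145,0,0,0,0,0,-0.15,0,0,0])

```text
clock: 21.73
eef_pos: [0.5446, -0.1896, 0.2954]
tool_rot: [0.681, 0.732, 0.002, 0.003]
ft_force: [0.2, -0.1, 0.3]
grip_width: 0.0563
```

apply_moves(plan=[0,-0.01,0,0,0,0,0,-0.03,0,0,0,0,0,-0.06,0,0,0,0,0,-0.09,0,0,0,0,0,-0.12,0,0,0,0,0,-0.15,0,0,0,0,0,-0.17,0,0,0,0,0,-0.18,0,0,0,0,0,-0.18,0,0,0,0,0,-0.18,0,0,0,0])

```text
clock: 22.57
eef_pos: [0.3648, -0.2025, 0.2923]
tool_rot: [0.681, 0.732, 0.001, 0.002]
ft_force: [0.3, -0.2, 0.5]
grip_width: 0.0562
```

```bash
python3 -c "
from h import *
where()
S=optics.camera('scene');T=optics.camera('top')
crop(S,165,200,355,430,2.6,'pics/s22.png');crop(T,320,180,550,270,3.4,'pics/t22.png')"
```

```text
t 22.57 xr -0.196 s -0.0485 bot-rail 0.0866 az 0.0715 tilt [ 0.0037 -0.0005] F [ 0.31 -0.16  0.52] tq [0.028 0.004 0.009] w 0.0562
```

View pics/s22.png

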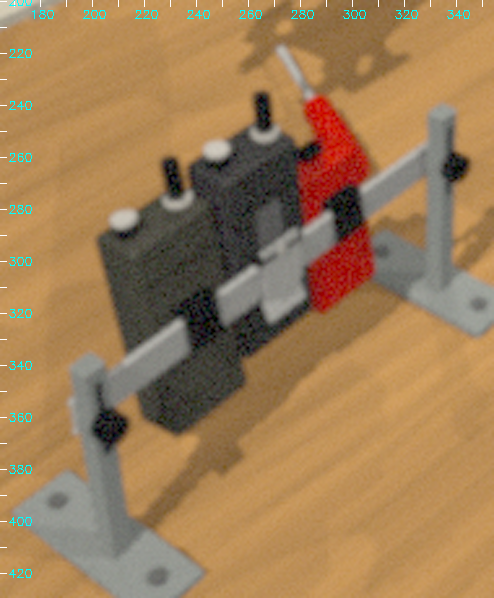

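View pics/t22.png

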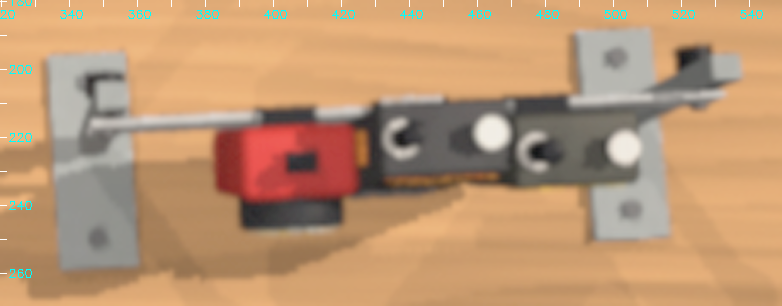

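```bash
python3 - <<'E'
from h import *
np.set_printoptions(precision=4,suppress=True)
S=optics.camera('scene');T=optics.camera('top')
for cc,n,b in((T,'top',(425,205,515,235)),(S,'scene',(205,220,290,300))):
    h=cv2.cvtColor(cc["pixels"],cv2.COLOR_RGB2HSV);m=((h[...,1]<70)&(h[...,2]>130)).astype(np.uint8)
    k=np.zeros_like(m);k[b[1]:b[3],b[0]:b[2]]=1;m*=k
    nn,l,st,ce=cv2.connectedComponentsWithStats(m)
    print(n,[(ce[i].round(1),int(st[i,4])) for i in range(1,nn) if st[i,4]>15])
E
```

```text
top [(array([499.4, 207.4]), 108), (array([464.3, 218.5]), 83), (array([507.9, 224.5]), 191), (array([475.2, 220.9]), 16)]
scene [(array([276.3, 224.7]), 35), (array([247.8, 256.9]), 41), (array([212.1, 283.5]), 44)]
```

```bash
python3 - <<'E'
from h import *
np.set_printoptions(precision=4,suppress=True)
S=optics.camera('scene');T=optics.camera('top')
p,e=two(T,(464.3,218.5),S,(247.6,257.2));print(p,e)
p=.072;print("pred knob", np.array([.5568,-.14])+-.018*np.array([np.cos(p),np.sin(p)])+(-.0483-.017)*np.array([-np.sin(p),np.cos(p)]), .1165-.063+.134)
where()
bot.job_done()
E
```

```text
[ 0.5394 -0.2056  0.1853] 0.0004829403907947402
pred knob [ 0.5435 -0.2064] 0.1875
t 22.87 xr -0.1958 s -0.0482 bot-rail 0.0858 az 0.0728 tilt [0.0014 0.0004] F [ 0.17  0.71 -0.16] tq [-0.01  -0.047 -0.01 ] w 0.0559
the job is handed in; nothing more can be done
```

I took the radio out of the charger and hung it by its clip in the gap between the second handheld and the lamp. I let go, backed the arm away, and handed the job in at about 23 s. No verdict is reported, so what follows is from my own checks.

- **Positioning:** I lightly touched the radio's back to the rail (3.5 N), backed off slightly, and lowered it. The images showed the clip passing outside the strip.
- **Clip:** The push peaked at about 11 N, dropped while the ridge slid, then turned to a pull of 2–4 N when it snapped under the strip. The radio stopped hard 63 mm below the rail's top edge, and I pressed about 9 N there.
- **Last pictures:** The radio hangs upright and square to the rail by eye, the lamp and second handheld show no movement in the images, and the gripper was well clear with no load beyond sensor noise.
- **Not confirmed:** I did not measure the clip angle. I judged it shut from the pull and the hard stop.
- **Disagreement:** Triangulating the radio's knob put it about 2 mm lower and 4 mm nearer the robot than I predicted. The 2 mm is about the camera calibration. The 4 mm is more than that. It may partly be the roughly 2 mm offset in x that I had already seen between camera and arm, but I did not resolve it.

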